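Clear the warming plate and hold the surface thermometer on its check mark

TASK

Clear the warming plate for its temperature check: put both cuvettes in the tray that already holds cuvettes and the vial in the tray that already holds vials, setting them down rather than dropping them. Then take the stick thermometer out of its stand and hold it upright on the plate with its sprung sensor foot wholly inside the drawn ring, pressed lightly so that the foot's spring is about half in. Finish while still holding it there with the gripper for the reading, never press hard, and leave everything else on the bench as it is.

Things in the scene. Friction and masses are not known exactly. Their poses are not given: they have to be found in the camera images.
- warmer: Bench warming plate, fixed: beige housing, bare aluminium plate 180 x 180 mm on top, sloped control panel (lower) on its -x side. Origin on the bench under the plate's centre, z up, x and y along the plate's edges; plate surface at z = 85 mm. The whole reaches x -145 to +95 mm, y -100 to +100 mm.
- spot: Black ring, 24 mm inner diameter, drawn flat on the aluminium plate. Origin at its centre on the plate surface. It may be partly or wholly hidden under an item before the plate is cleared.
- probe: Stick thermometer, 152 mm, 0.1 kg. Origin: centre of the sensor foot's face, spring out; z runs up the stick. Copper foot 12 mm dia. (z 0-5 mm), shaft 10 dia. (14-55), nose 20 dia. (55-85), flange 30 dia. (85-90), flat-sided handle 20 in x by 26 in y (90-152), display on +x. Starts in the stand, leaning 20 degrees. Grasp across y at z = 125; pull out along its z, foot clear after 90 mm.
- probe_tip (a joint): Travel of the thermometer's sprung sensor foot into the shaft, in m: 0 = out, 0.008 = fully in. The spring starts at about 0.8 N and rises 0.5 N per mm, so half in (0.004) is about 2.8 N.
- probe_point (a point): Centre of the sensor foot's face, the point that goes on the plate; it moves with the foot. z axis along the stick as for the thermometer.
- stand: Thermometer stand, fixed: dark base 110 x 85 x 14 mm with a black sleeve 32 mm in diameter, 30 mm long, its open top leaning 20 degrees to the stand's -x. The thermometer hangs in it by its flange, foot at (20, 0, 30) mm in this frame, its y along the stand's y; sleeve mouth at about (-9, 0, 110) mm. Origin on the bench, 5 mm in +x of the base's middle.
- cuvette_tray: Low stainless tray with the cuvettes, fixed to the bench: 140 x 120 mm outside, 22 mm high, 2.5 mm walls and floor. Origin under its centre. Two cuvettes already stand in the row x = +45 mm; the -x half is free.
- vial_tray: Low stainless tray with the vials, the same as the other. Two vials already stand in the row x = +45 mm; the -x half is free.
- cuvette_a: Whitish square cuvette with stopper, 12.5 x 12.5 x 45 mm high, 14 g, standing on the warming plate. Origin at the centre of its underside, x and y square to its sides.
- cuvette_b: The other cuvette on the warming plate, the same as the first.
- vial: Round amber glass vial with white cap, 27 mm in diameter, 50 mm high (glass body to 36 mm), 40 g, standing on the warming plate. Origin at the centre of its underside.
- old_cuvette_a: Cuvette that already stands in the cuvette tray; stays.
- old_cuvette_b: Cuvette that already stands in the cuvette tray; stays.
- old_vial_a: Vial that already stands in the vial tray; stays.
- old_vial_b: Vial that already stands in the vial tray; stays.
- bottle: White reagent bottle, 64 mm in diameter, 130 mm high, on the bench, left if the stand is right and the other way round; stays. Origin under its centre.
- tip_box: Grey box of pipette tips, 85 x 120 x 59 mm, on the bench; stays. Origin under its centre.
- timer: Small white bench timer lying flat, 62 x 70 x 20 mm, on the bench; stays. Origin under its centre.

How it is judged (in metres and radians):
On the way:
1. both cuvettes are in the cuvette tray and the vial is in the vial tray, let go and at rest (x of cuvette_a in the frame of cuvette_tray between -0.07 and 0.07 m and y of cuvette_a in the frame of cuvette_tray between -0.06 and 0.06 m and z of cuvette_a in the frame of cuvette_tray between 0 and 0.025 m and x of cuvette_b in the frame of cuvette_tray between -0.07 and 0.07 m and y of cuvette_b in the frame of cuvette_tray between -0.06 and 0.06 m and z of cuvette_b in the frame of cuvette_tray between 0 and 0.025 m and x of vial in the frame of vial_tray between -0.07 and 0.07 m and y of vial in the frame of vial_tray between -0.06 and 0.06 m and z of vial in the frame of vial_tray between 0 and 0.025 m and contact force between the fingers and cuvette_a below 0.1 N and contact force between the fingers and cuvette_b below 0.1 N and contact force between the fingers and vial below 0.1 N and linear speed of each of cuvette_a, cuvette_b, vial below 0.03 m/s), for 0.2 s.
At the end, for the whole second after the job is handed in: Cuvettes in the cuvette tray, vial in the vial tray, on the floor. Thermometer held still in the fingers within 5 degrees of upright, foot centre within 6 mm of the ring's centre on the plate, spring in 1.8 to 6.5 of 8 mm, push 1 to 6 N, out of its stand (x of cuvette_a in the frame of cuvette_tray between -0.07 and 0.07 m and y of cuvette_a in the frame of cuvette_tray between -0.06 and 0.06 m and z of cuvette_a in the frame of cuvette_tray between 0 and 0.025 m and x of cuvette_b in the frame of cuvette_tray between -0.07 and 0.07 m and y of cuvette_b in the frame of cuvette_tray between -0.06 and 0.06 m and z of cuvette_b in the frame of cuvette_tray between 0 and 0.025 m and x of vial in the frame of vial_tray between -0.07 and 0.07 m and y of vial in the frame of vial_tray between -0.06 and 0.06 m and z of vial in the frame of vial_tray between 0 and 0.025 m and linear speed of each of cuvette_a, cuvette_b, vial below 0.03 m/s and horizontal distance between probe_point and spot below 0.006 m and z of probe_point in the frame of warmer below 0.088 m and value of joint probe_tip between 0.0018 and 0.0065 m and contact force between probe and warmer between 1 and 6 N and angle between probe's own z axis and vertical below 0.09 rad and linear speed of probe below 0.01 m/s and contact force between the fingers and probe above 2 N and contact force between probe and stand below 0.1 N); the arm keeps its last pose, push and grip.
It fails at once if the thermometer is pressed hard on the warming plate (over 12 N) (contact force between probe and warmer above 12 N).
It fails at once if a cuvette, the vial or the thermometer is dropped or thrown (faster than 0.6 m/s out of the fingers) ((contact force between the fingers and cuvette_a below 0.05 N and linear speed of cuvette_a above 0.6 m/s) or (contact force between the fingers and cuvette_b below 0.05 N and linear speed of cuvette_b above 0.6 m/s) or (contact force between the fingers and vial below 0.05 N and linear speed of vial above 0.6 m/s) or (contact force between the fingers and probe below 0.05 N and linear speed of probe above 0.6 m/s)).
It fails at once if another thing on the bench is moved by more than 40 mm (distance of any of old_cuvette_a, old_cuvette_b, old_vial_a, old_vial_b, bottle, tip_box, timer from where it was at the start of the episode above 0.04 m).
It also fails if it takes over 72 s, if anything falls off the work surface, if the arm or the gripper's body presses on something with over 40 N, if the wrist force passes 120 N, or if a joint passes its speed limit or range.

ROBOT

A 6-joint arm with a two-finger parallel gripper is mounted at the origin on the work surface. World frame = base frame: x ahead of the robot, y to its left, z up, the work surface at z = 0. Lengths are in m, angles in degrees, forces in N, time in s.
With the tool pointing down it reaches from about 0.35 to 0.85 m from the base axis. Payload 8.1 kg.
Tool frame: the origin (TCP) lies midway between the tips of the shut fingers; the grasp point (between the pads) lies 19 mm behind it; z points along the fingers, y is the line along which they close (so a half turn about z gives the same grasp; the last joint's range is limited). The gripper opens to 93 mm and grips with 3 to 60 N. Pads are 15 mm wide; open, the fingers measure 128 mm over their backs; the gripper's body (75 mm by 188 mm) begins 65 mm behind the grasp point.
Start: joints at [-68.892, 7.471, 85.268, -0, 87.261, -4.893], TCP at [0.263, -0.539, 0.179] pointing down, gripper open.
Joint ranges: [-169.43, 169.43], [-51.17, 129.36], [1.28, 143.12], [-76.62, 256.62], [0, 156.53], [-152.29, 152.29]. Speed limits (degrees/s): [136.94, 136.94, 159.86, 180, 180, 180].

INTERFACE

Orientations are given as [roll, pitch, yaw] about the fixed x, y, z axes, in that order (R = Rz(yaw) Ry(pitch) Rx(roll)).
In Python, from rig import get_state, read_camera, camera_info, job_done gives the robot as it stands.
- The arm moves only by the tool arm_command, never from a script. Its arguments are lists of equal length, an entry for each row: "rotation": the turn, a rotation vector about the tool's x, y, z in degrees, a list of three; "slide": the shift along the tool's x, y, z in units of 30 mm (1.0 is 30 mm), a list of three; "jaw": the opening, from -1 (shut) to 1 (fully open). In form: {"rotation": [[ax, ay, az], ...], "slide": [[tx, ty, tz], ...], "jaw": [jaw, ...]}. A call has 1 to 20 rows; each row shifts and turns the commanded pose from where the row before left it, along the tool's axes as they then stand; what a row does not reach is not made up. A row lasts 1/12 s, in which the tool goes at most 41.7 mm and 7.16 degrees, less where a joint would pass 70% of its speed; a pose out of reach is approached as far as the arm can. A call is refused whole if a number of a shift passes 1 or a number of a turn 7.16, either way. A call with a gripper value outside its range is refused whole. The fingers move at their own pace and stop on an object; "grip_force" is the grip in N (left out, the last holds). Time passes only in rows, so rows that do not move let the fingers close. It gives the time, the measured TCP pose, the force, the opening and the grip force at its end, in the units of the state.
- get_state(): the state, without advancing time (a new reading comes with each control period).
- read_camera(name): name is "scene" or "top"; returns the picture (480x640x3 uint8, blue, green, red); there is no depth.
- camera_info(name): a dict with "K" (3x3 intrinsics, pixels), "rvec" (rotation vector, rad) and "tvec" (3), from world to camera coordinates, as OpenCV has them. Camera axes: x right, y down, z forward; pixel columns grow to the right and rows downward; lengths in m; the calibration is good to about 2 mm. A picture is of the moment at which its call begins. camera_info takes no time and is no camera call.
- job_done(): hands the job in; it is judged then, once.
The state is a dict: "time_s": time; "q": joint angles; "joint_velocities": joint speeds; "tau": joint torques, N m; "position": TCP position; "orientation": TCP orientation; "ft_force": force on the tool from outside, world axes, zero at the start; "torque": the same for the moment, N m; "grip_width": finger opening in m; "grip_force": force on a finger pad.
Only numpy, scipy, OpenCV 4.12 (cv2) and the standard library are available. Lean on these libraries where they do the work, as an engineer would, in place of code of your own. Each camera call takes 0.05 s, during which the arm holds its last target. There are 200 camera calls.

## Working session

There is one attempt and no reset: what is moved stays moved. The work goes in short steps, Python scripts to look and compute and a tool call to move; the robot and the scene stay as the last step left them, time stands still between calls to the robot, and variables do not carry over. Pictures are saved under pics/ and viewed, at most 10 in all, crops included, and the job is handed in when it is done.

Besides the shell and the picture viewer there is one more tool, called after "Request:" as name(argument=value, ...) on one line, values as JSON. arm_command: Moves the arm, as the interface text tells. Its arguments: {"type":"object","properties":{"rotation":{"type":"array","items":{"type":"array","items":{"type":"number"}}},"slide":{"type":"array","items":{"type":"array","items":{"type":"number"}}},"jaw":{"type":"array","items":{"type":"number"}},"grip_force":{"type":"number"}},"required":["rotation","slide","jaw"]}

```bash
mkdir -p pics; ls; python3 - <<'E'
from rig import *
import cv2
for n in("scene","top"):
    cv2.imwrite(f"pics/{n}0.png",read_camera(n)); c=camera_info(n); print(n,c)
print(get_state())
E
```

```text
pics
scene {'K': array([[446.90591156,   0.        , 318.67954583],
       [  0.        , 446.90591156, 237.14345384],
       [  0.        ,   0.        ,   1.        ]]), 'rvec': array([ 2.41587127,  0.58684277, -0.21230782]), 'tvec': array([-0.5540496 , -0.17913936,  1.42218343])}
top {'K': array([[544.09508408,   0.        , 313.44044705],
       [  0.        , 544.09508408, 242.57603272],
       [  0.        ,   0.        ,   1.        ]]), 'rvec': array([ 2.11043137, -2.09959448,  0.23898071]), 'tvec': array([0.00286923, 0.61323674, 1.36035684])}
{'time_s': 0.1, 'q': array([-6.88918357e+01,  7.51207242e+00,  8.53224264e+01, -7.49524594e-04,
        8.72611095e+01, -4.89278740e+00]), 'joint_velocities': array([ 0.0076704 ,  0.02514481, -0.08298387,  0.03136169,  0.02699291,
       -0.06453012]), 'tau': array([ 1.07946613e-03, -5.61342859e+01, -4.93093622e+01,  7.70912133e-02,
        2.90891191e-02, -4.54788267e-05]), 'position': array([ 0.26284189, -0.53872593,  0.17848481]), 'orientation': array([-1.79904676e+02, -7.40869598e-03,  2.60009819e+01]), 'ft_force': array([-0.0050894 ,  0.60428939,  0.61390765]), 'torque': array([ 0.02616001,  0.03222507, -0.00318381]), 'grip_force': 0.0, 'grip_width': 0.0932775216762203}
```

View pics/top0.png

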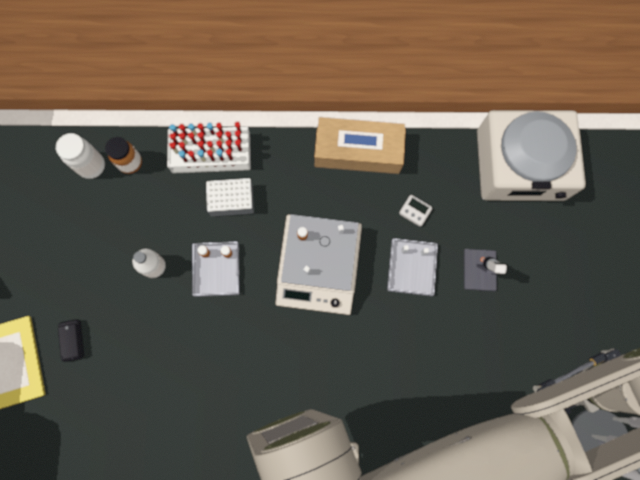

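View pics/scene0.png

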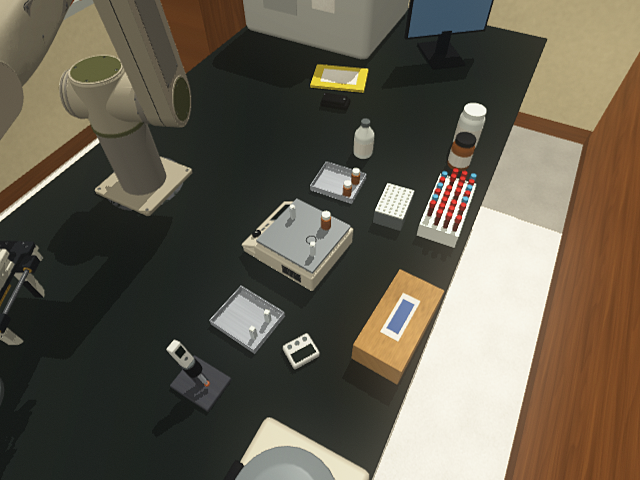

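```bash
python3 - <<'E'
import cv2,numpy as np
def panel(img,x,y,w,h,s):
    p=cv2.resize(img[y:y+h,x:x+w],None,fx=s,fy=s,interpolation=cv2.INTER_CUBIC)
    for i in range(0,w):
        if (x+i)%10==0:
            cv2.line(p,(int((i+.5)*s),0),(int((i+.5)*s),6),(0,255,0),1); cv2.putText(p,str(x+i),(int((i+.5)*s)-10,16),0,.35,(0,255,0),1)
    for j in range(0,h):
        if (y+j)%10==0:
            cv2.line(p,(0,int((j+.5)*s)),(6,int((j+.5)*s)),(0,255,0),1); cv2.putText(p,str(y+j),(8,int((j+.5)*s)+4),0,.35,(0,255,0),1)
    return p
t=cv2.imread("pics/top0.png"); s=cv2.imread("pics/scene0.png")
P=panel(t,270,208,100,110,5)   #500x550
Q=panel(t,460,240,60,55,5) #300x275
c=np.zeros((550,800,3),np.uint8); c[:,:500]=P; c[:275,500:]=Q; cv2.imwrite("pics/a.png",c)
c=np.hstack([panel(t,185,232,66,70,6),panel(t,380,232,66,70,6)]); cv2.imwrite("pics/b.png",c)
c=np.zeros((600,800,3),np.uint8)
c[:300,:360]=panel(s,240,190,120,100,3); c[:300,380:680]=panel(s,160,330,75,75,4)
c[300:570,:360]=panel(s,200,270,120,90,3); c[300:540,380:680]=panel(s,300,150,75,60,4)
cv2.imwrite("pics/c.png",c)
E
```

```text
(no output)
```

View pics/a.png

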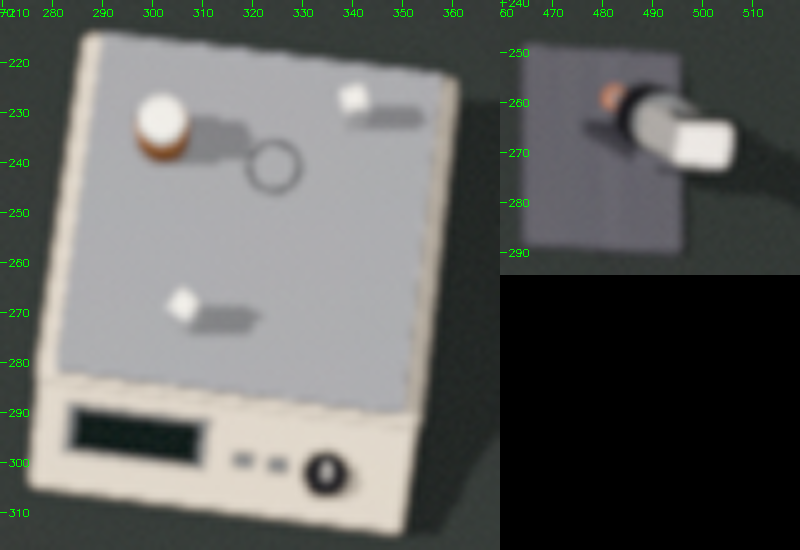

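View pics/b.png

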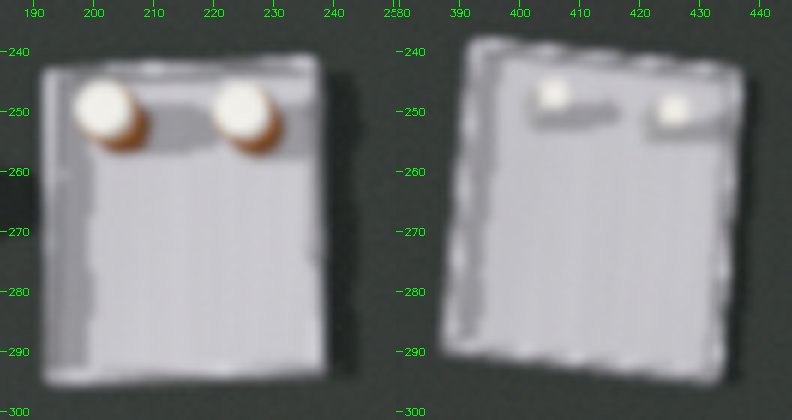

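View pics/c.png

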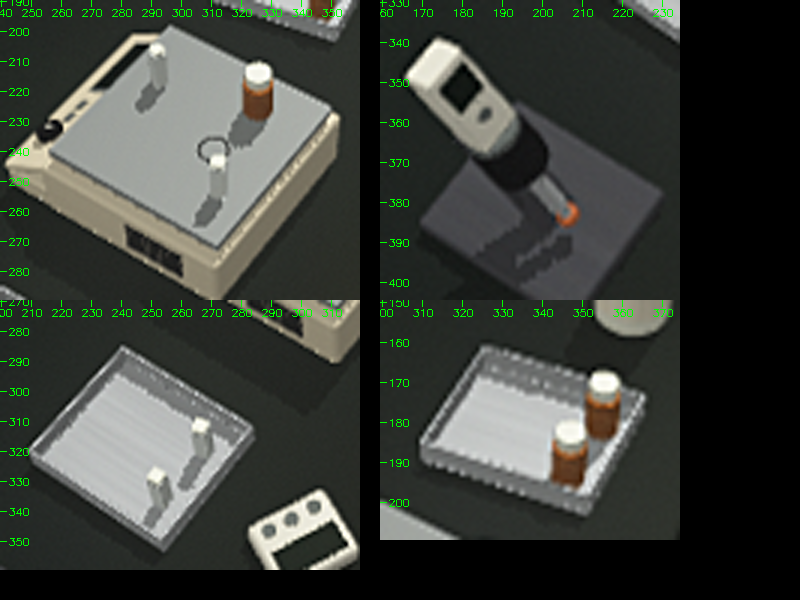

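```bash
cat > h.py <<'E'
import cv2,numpy as np
from rig import *
from scipy.optimize import least_squares
C={n:camera_info(n) for n in("scene","top")}
def proj(n,p):
    c=C[n]; return cv2.projectPoints(np.atleast_2d(np.float64(p)),c["rvec"],c["tvec"],c["K"],None)[0][:,0]
def ray(n,uv,z):
    c=C[n]; R=cv2.Rodrigues(c["rvec"])[0]; d=R.T@np.linalg.inv(c["K"])@[uv[0],uv[1],1]; o=-R.T@c["tvec"]
    return o+d*(z-o[2])/d[2]
def rect(n,uvs,z,w,h,x0=0):  # corners order: (+x+y),(+x-y),(-x-y),(-x+y); w along x
    L=np.array([[w/2+x0,h/2],[w/2+x0,-h/2],[-w/2+x0,-h/2],[-w/2+x0,h/2]])
    P=np.array([ray(n,u,z)[:2] for u in uvs])
    def f(p):
        c,s=np.cos(p[2]),np.sin(p[2]); return (L@np.array([[c,s],[-s,c]])+p[:2]-P).ravel()
    r=least_squares(f,[*P.mean(0),0]); return np.r_[r.x[:2],np.degrees(r.x[2])],np.abs(r.fun).max()
E
python3 - <<'E'
from h import *
np.set_printoptions(precision=4,suppress=True)
print("cam",[(-cv2.Rodrigues(C[n]["rvec"])[0].T@C[n]["tvec"]) for n in C])
print("plate",rect("top",[(289.5,214.9),(358.1,221.9),(350.9,289.9),(280.9,282.5)],.085,.18,.18))
print("vtray",rect("top",[(191.5,243.2),(237.5,241),(239,294),(191.7,295.7)],.022,.14,.12))
print("ctray",rect("top",[(391.8,238.2),(437.5,243.2),(433.2,295.7),(387.2,289.8)],.022,.14,.12))
print("stand +-x",rect("top",[(463.9,248.1),(495.7,250.1),(495.7,289.9),(463.9,288.5)],.014,.11,.085))
for k,t,s,z in [("ring",(324.3,240.7),(310.5,239.5),.085),("vial",(301.7,231.1),(325.5,212.8),.135),("cuvR",(340.5,227.1),(311.8,242.2),.13),("cuvO",(306.1,268.3),(291.8,205.2),.13),("oldv1",(201.5,249.5),(355,169.5),.0525),("oldc1",(405.8,247.3),(266,311),.0475),("oldc2",(426,249.5),(252,327),.0475),("oldv2",(224.8,249.5),(347,182),.0525)]:
    print(k,ray("top",t,z)[:2],ray("scene",s,z)[:2])
# probe
def tri(t,s):
    r=least_squares(lambda p:np.r_[proj("top",p)[0]-t,proj("scene",p)[0]-s],[.5,0,.1]);return r.x,r.fun
print("foot",tri((481.9,258.9),(206.2,382.8)),"end",tri((500.3,268.7),(170.5,344.5)))
im=cv2.imread("pics/top0.png")
for k,(u,v) in {"cuvR":(340,227),"cuvO":(306,268),"oldc1":(406,247),"oldc2":(426,249)}.items():
    g=cv2.resize(im[v-8:v+9,u-8:u+9],None,fx=10,fy=10,interpolation=cv2.INTER_CUBIC).min(2)
    hi=g[60:110,60:110].max(); 
    for th in(.85,.9,.94):
        cs,_=cv2.findContours((g>th*hi).astype(np.uint8),0,1); c=max(cs,key=cv2.contourArea)
        (a,b),wh,an=cv2.minAreaRect(c); print(k,th,u-8+a/10-.45,v-8+b/10-.45,np.array(wh)/10,an)
E
```

```text
cam [array([ 0.9681, -0.6481,  1.0022]), array([0.2974, 0.0099, 1.4622])]
plate (array([ 0.5851, -0.0106, -6.0637]), np.float64(0.0009667709976785566))
vtray (array([0.5518, 0.2699, 3.1601]), np.float64(0.0032113221933808))
ctray (array([ 0.5594, -0.2606, -6.7274]), np.float64(0.0026308666335214115))
stand +-x (array([ 0.5549, -0.4441, -3.3014]), np.float64(0.001063236537209522))
ring [ 0.6147 -0.0221] [ 0.6142 -0.0256]
vial [0.6276 0.0359] [0.6268 0.0353]
cuvR [ 0.6398 -0.062 ] [ 0.6384 -0.0621]
cuvO [0.5337 0.0241] [0.5337 0.0225]
oldv1 [0.5964 0.3022] [0.5949 0.2994]
oldc1 [ 0.6065 -0.24  ] [ 0.6072 -0.2418]
oldc2 [ 0.6008 -0.2936] [ 0.6001 -0.2931]
oldv2 [0.5968 0.2405] [0.5961 0.2392]
foot (array([ 0.5783, -0.447 ,  0.0316]), array([ 0.429 ,  0.3582,  0.4402, -0.1036])) end (array([ 0.5261, -0.4455,  0.1731]), array([ 0.7982,  0.6252,  0.8012, -0.1797]))
cuvR 0.85 340.2264717102051 226.9558837890625 [4.8507 5.5298] 75.96376037597656
cuvR 0.9 340.2223526000977 227.00058898925784 [4.0349 4.6315] 77.47119140625
cuvR 0.94 340.2467155456543 227.02846679687502 [3.0842 3.8019] 70.01689147949219
cuvO 0.85 306.1255874633789 268.30264739990236 [5.154  5.5912] 32.47119140625
cuvO 0.9 306.1256759643555 268.34594650268554 [4.4407 4.6392] 36.02737045288086
cuvO 0.94 306.11829299926757 268.3646354675293 [3.5608 3.6857] 38.65980911254883
oldc1 0.85 407.8 246.60000000000002 [ 5.5 10.1] 90.0
oldc1 0.9 406.10809860229494 246.66750488281252 [4.7246 4.7199] 79.2156982421875
oldc1 0.94 406.05 246.85000000000002 [3.6 3.6] 90.0
oldc2 0.85 426.55 249.10000000000002 [5.7 7. ] 90.0
oldc2 0.9 426.2 249.4 [4.5 4.9] 90.0
oldc2 0.94 426.05 249.60000000000002 [3.3 3.8] 90.0
```

Request:
arm_command(rotation=[[0, 0, 6], [0, 0, 6], [0, 0, 0], [0, 0, 0], [0, 0, 0], [0, 0, 0], [0, 0, 0], [0, 0, 0], [0, 0, 0], [0, 0, 0], [0, 0, 0], [0, 0, 0], [0, 0, 0], [0, 0, 0], [0, 0, 0], [0, 0, 0], [0, 0, 0], [0, 0, 0], [0, 0, 0], [0, 0, 0]], slide=[[0, 0, -1], [0, 0, -1], [0.5, -0.4, -0.5], [0.9, -0.7, 0], [0.9, -0.7, 0], [0.9, -0.7, 0], [0.9, -0.7, 0], [0.9, -0.7, 0], [0.9, -0.7, 0], [0.9, -0.7, 0], [0.9, -0.7, 0], [0.9, -0.7, 0], [0.9, -0.7, 0], [0.9, -0.7, 0], [0.9, -0.7, 0], [0.9, -0.7, 0], [0.9, -0.7, 0], [0.9, -0.7, 0], [0.9, -0.7, 0], [0.5, -0.4, 0]], jaw=[0, 0, -0.14, -0.14, -0.14, -0.14, -0.14, -0.14, -0.14, -0.14, -0.14, -0.14, -0.14, -0.14, -0.14, -0.14, -0.14, -0.14, -0.14, -0.14], grip_force=8)

```text
time_s: 1.77
position: [0.6254, -0.0749, 0.2535]
orientation: [-179.9, 0.0, 14.1]
ft_force: [0.4, -0.1, 0.6]
grip_width: 0.0401
grip_force: 0.0
```

```bash
cat >> h.py <<'E'
from scipy.spatial.transform import Rotation as Ro
def goal(p,rpy):
    s=get_state(); R=Ro.from_euler("xyz",s["orientation"],degrees=True); G=Ro.from_euler("xyz",rpy,degrees=True)
    d=np.array(p)-s["position"]; f=lambda v:np.round(v,2).tolist()
    print("t",round(s["time_s"],2),"pos",np.round(s["position"],4),"rpy",f(s["orientation"]),"grip",round(s["grip_width"],4),round(s["grip_force"],2),"F",f(s["ft_force"]))
    print("rot",f((R.inv()*G).as_rotvec(degrees=True)),"slide first",f(R.inv().apply(d)/.03),"slide after rot",f(G.inv().apply(d)/.03))
E
python3 -c "
from h import *
goal([.6395,-.062,.095],[180,0,14])"
```

```text
t 1.77 pos [ 0.6254 -0.0749  0.2535] rpy [-179.92, 0.03, 14.12] grip 0.0401 0.0 F [0.38, -0.08, 0.56]
rot [-0.08, 0.03, 0.12] slide first [0.56, -0.29, 5.28] slide after rot [0.56, -0.3, 5.28]
```

Request:
arm_command(rotation=[[0, 0, 0], [0, 0, 0], [0, 0, 0], [0, 0, 0], [0, 0, 0], [0, 0, 0], [0, 0, 0], [0, 0, 0], [0, 0, 0], [0, 0, 0], [0, 0, 0], [0, 0, 0], [0, 0, 0], [0, 0, 0], [0, 0, 0]], slide=[[0.56, -0.3, 0.3], [0, 0, 0.9], [0, 0, 1], [0, 0, 1], [0, 0, 0.9], [0, 0, 0.6], [0, 0, 0.4], [0, 0, 0.18], [0, 0, 0], [0, 0, 0], [0, 0, 0], [0, 0, 0], [0, 0, 0], [0, 0, 0], [0, 0, 0]], jaw=[-0.14, -0.14, -0.14, -0.14, -0.14, -0.14, -0.14, -0.14, -0.14, -1, -1, -1, -1, -1, -1], grip_force=8)

```text
time_s: 3.02
position: [0.6386, -0.0654, 0.0966]
orientation: [180.0, -0.0, 14.0]
ft_force: [-0.3, -0.1, 0.0]
grip_width: 0.0045
grip_force: 0.0
```

```bash
python3 - <<'E'
from h import *
t=read_camera("top");s=read_camera("scene")
c=np.hstack([cv2.resize(t[200:300,265:365],None,fx=4,fy=4,interpolation=2),cv2.resize(s[170:270,250:350],None,fx=4,fy=4,interpolation=2)])
cv2.imwrite("pics/d.png",c); goal([.6395,-.062,.095],[180,0,14])
E
```

```text
t 3.12 pos [ 0.6385 -0.0654  0.0962] rpy [179.99, -0.01, 14.0] grip 0.0013 0.0 F [-0.19, -0.38, 0.34]
rot [0.01, -0.01, 0.0] slide first [0.06, -0.1, 0.04] slide after rot [0.06, -0.1, 0.04]
```

View pics/d.png

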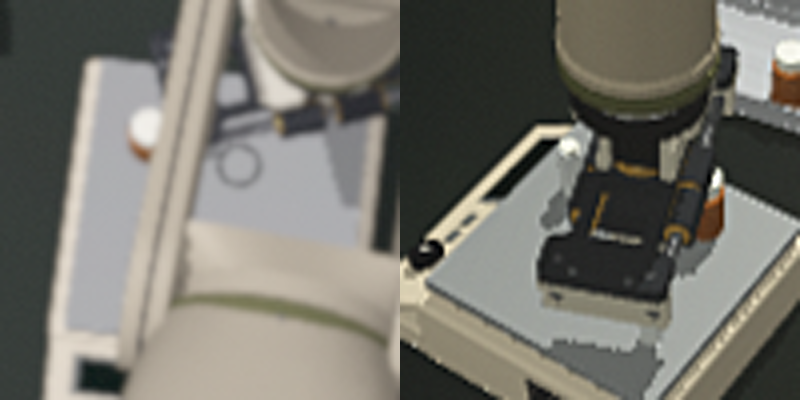

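```bash
python3 - <<'E'
from h import *
s=read_camera("scene"); print(proj("scene",[[.6385,-.0654,.0962],[.6385,-.0654,.115],[.6395,-.062,.085],[.6395,-.062,.13]]))
cv2.imwrite("pics/e.png",cv2.resize(s[205:275,270:350],None,fx=8,fy=8,interpolation=2))
E
```

```text
[[311.48274148 251.3275462 ]
 [311.33810183 246.83378441]
 [312.54222248 253.13226135]
 [312.22680776 242.33410529]]
```

View pics/e.png

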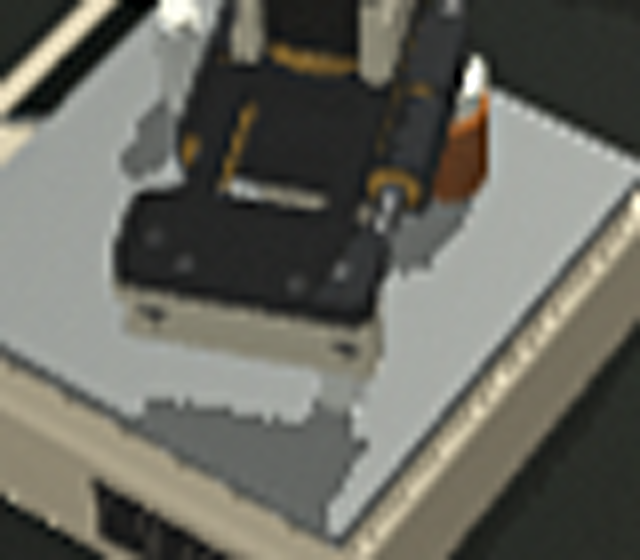

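Request:
arm_command(rotation=[[0, 0, 0], [0, 0, 0], [0, 0, 0], [0, 0, 0], [0, 0, 0], [0, 0, 0], [0, 0, 0], [0, 0, 0], [0, 0, 0], [0, 0, 0], [0, 0, 0]], slide=[[0, 0, -0.3], [0, 0, -0.6], [0, 0, -0.8], [0, 0, -1], [0, 0, -1], [0, 0, -1], [0, 0, -1], [-1, 0, 0], [-1, 0, 0], [-1, 0, 0], [-1, 0, 0]], jaw=[-1, -1, -1, -1, -1, -1, -1, -1, -1, -1, -1])

```text
time_s: 4.08
position: [0.5208, -0.0946, 0.2678]
orientation: [180.0, -0.0, 14.0]
ft_force: [0.1, -0.5, -0.4]
grip_width: 0.0007
grip_force: 0.0
```

```bash
python3 - <<'E'
from h import *
s=read_camera("scene"); t=read_camera("top")
cv2.imwrite("pics/f.png",np.hstack([cv2.resize(s[150:270,240:360],None,fx=4,fy=4,interpolation=2),cv2.resize(t[200:320,280:360],None,fx=4,fy=4,interpolation=2)]))
E
```

```text
(no output)
```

View pics/f.png

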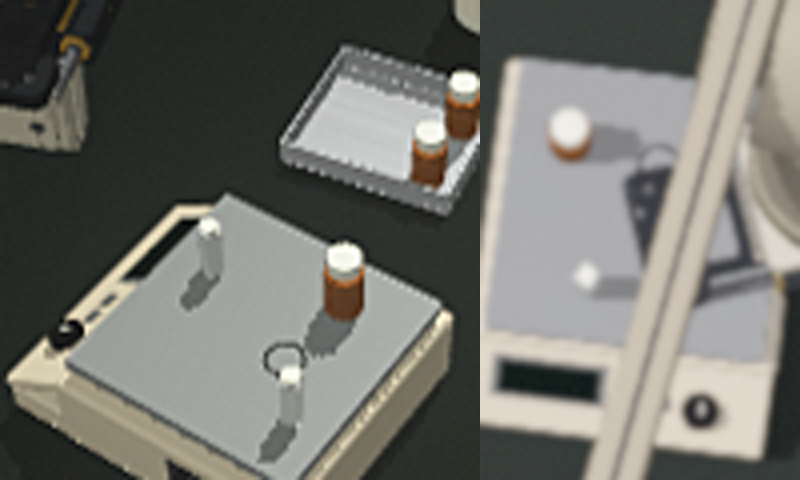

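```bash
python3 - <<'E'
from h import *
s=get_state(); R=Ro.from_euler("xyz",s["orientation"],degrees=True)
print(s["position"],s["orientation"],s["q"])
P=s["position"]+R.apply(np.array([[0,0,0],[0,0,-.084],[.0375,.094,-.084],[.0375,-.094,-.084],[-.0375,-.094,-.084],[-.0375,.094,-.084]]))
print("scene",proj("scene",P).round(0).tolist(),"top",proj("top",P).round(0).tolist())
a=read_camera("scene");b=read_camera("top")
for im,n in((a,"scene"),(b,"top")):
    for i,p in enumerate(proj(n,P)): cv2.circle(im,tuple(int(v) for v in p.round()),1,(0,0,255) if i<2 else (0,255,0),-1)
cv2.imwrite("pics/g.png",np.hstack([cv2.resize(a[80:260,180:340],None,fx=3,fy=3,interpolation=2)[:540],cv2.resize(b[200:380,280:386],None,fx=3,fy=3,interpolation=2)]))
E
```

```text
[ 0.51883977 -0.09515507  0.26781119] [1.79974690e+02 3.77557600e-02 1.39233283e+01] [-1.59302625e+01 -4.91726836e+00  8.87070420e+01 -4.09880666e-02
  9.62303712e+01  6.01419598e+01]
scene [[257.0, 196.0], [253.0, 169.0], [255.0, 204.0], [282.0, 143.0], [250.0, 138.0], [220.0, 197.0]] top [[359.0, 264.0], [362.0, 257.0], [401.0, 230.0], [314.0, 250.0], [323.0, 285.0], [411.0, 264.0]]
```

View pics/g.png

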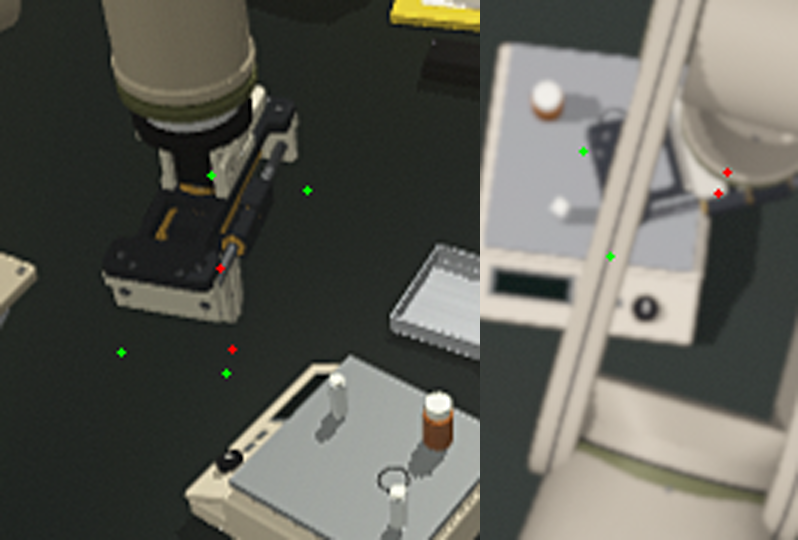

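```bash
python3 - <<'E'
from h import *
print(proj("scene",[[0,0,0],[0,0,.1]]),proj("top",[[0,0,0]]))
np.save("shut_s.npy",read_camera("scene"));np.save("shut_t.npy",read_camera("top"))
E
```

```text
[[144.5753918  180.85082835]
 [134.18525786 156.96719129]] [[314.58803867 487.84924799]]
```

Request:
arm_command(rotation=[[0, 0, 0], [0, 0, 0], [0, 0, 0], [0, 0, 0], [0, 0, 0], [0, 0, 0], [0, 0, 0], [0, 0, 0]], slide=[[0, 0, 0], [0, 0, 0], [0, 0, 0], [0, 0, 0], [0, 0, 0], [0, 0, 0], [0, 0, 0], [0, 0, 0]], jaw=[1, 1, 1, 1, 1, 1, 1, 1])

```text
time_s: 5.05
position: [0.5219, -0.0944, 0.267]
orientation: [-180.0, 0.0, 14.0]
ft_force: [0.6, -0.7, 0.2]
grip_width: 0.0492
grip_force: 0.0
```

```bash
python3 - <<'E'
from h import *
for n in("scene","top"):
    a=np.load(f"shut_{n[0]}.npy"); b=read_camera(n); np.save(f"open_{n[0]}.npy",b)
    d=(cv2.absdiff(a,b).max(2)>25).astype(np.uint8)
    k,l,st,c=cv2.connectedComponentsWithStats(d)
    print(n,[(st[i].tolist(),c[i].round().tolist()) for i in range(1,k) if st[i,4]>6])
s=get_state(); R=Ro.from_euler("xyz",s["orientation"],degrees=True)
P=s["position"]+R.apply(np.array([[0,y,z] for y in(-.047,0,.047) for z in(0,-.04,-.084)]))
print(proj("scene",P).round(0).tolist(),proj("top",P).round(0).tolist())
E
```

```text
scene [([176, 0, 4, 12, 14], [177.0, 5.0]), ([275, 0, 2, 6, 7], [275.0, 2.0]), ([276, 7, 2, 7, 11], [277.0, 9.0]), ([210, 8, 6, 8, 15], [212.0, 12.0]), ([264, 16, 15, 16, 38], [273.0, 24.0]), ([216, 23, 41, 33, 112], [227.0, 40.0]), ([202, 33, 7, 18, 24], [207.0, 43.0]), ([204, 57, 7, 3, 10], [207.0, 58.0]), ([262, 96, 4, 8, 13], [264.0, 100.0]), ([264, 108, 5, 7, 13], [266.0, 110.0]), ([260, 111, 10, 17, 23], [265.0, 119.0]), ([235, 116, 26, 9, 42], [250.0, 121.0]), ([246, 120, 4, 2, 7], [247.0, 121.0]), ([265, 125, 6, 13, 21], [267.0, 132.0]), ([254, 127, 5, 4, 10], [256.0, 129.0]), ([234, 129, 5, 4, 8], [236.0, 130.0]), ([268, 135, 5, 5, 13], [270.0, 137.0]), ([244, 141, 28, 55, 455], [258.0, 170.0]), ([253, 142, 7, 5, 12], [256.0, 144.0]), ([244, 144, 8, 2, 8], [248.0, 145.0]), ([233, 150, 7, 11, 30], [236.0, 155.0]), ([218, 172, 26, 6, 41], [230.0, 174.0]), ([245, 177, 7, 2, 11], [248.0, 177.0]), ([224, 320, 8, 4, 21], [228.0, 321.0]), ([211, 370, 6, 9, 16], [214.0, 373.0])]
top [([337, 248, 8, 15, 84], [340.0, 256.0]), ([384, 252, 13, 11, 88], [391.0, 258.0]), ([356, 260, 28, 8, 79], [370.0, 264.0]), ([339, 264, 16, 11, 135], [346.0, 269.0]), ([420, 279, 4, 8, 19], [422.0, 282.0])]
[[265.0, 182.0], [263.0, 170.0], [261.0, 155.0], [258.0, 197.0], [256.0, 184.0], [254.0, 169.0], [252.0, 212.0], [249.0, 199.0], [247.0, 185.0]] [[338.0, 268.0], [339.0, 265.0], [340.0, 261.0], [359.0, 263.0], [360.0, 260.0], [362.0, 256.0], [379.0, 258.0], [381.0, 255.0], [384.0, 250.0]]
```

Request:
arm_command(rotation=[[0, 0, 0], [0, 0, 0], [0, 0, 0], [0, 0, 0], [0, 0, 0], [0, 0, 0], [0, 0, 0]], slide=[[0.5, -0.4, 0.5], [0.9, -0.6, 0.9], [0.55, -0.2, 0.9], [0, 0, 0.9], [0, 0, 0.7], [0, 0, 0], [0, 0, 0]], jaw=[0, 0, 0, 0, 0, 0, 0])

```text
time_s: 5.73
position: [0.5686, -0.0454, 0.1493]
orientation: [-179.9, 0.2, 14.0]
ft_force: [0.5, -0.4, 1.0]
grip_width: 0.0464
grip_force: 0.0
```

```bash
python3 - <<'E'
from h import *
s=get_state(); print(s["position"],s["orientation"],s["grip_width"]); R=Ro.from_euler("xyz",s["orientation"],degrees=True)
P=s["position"]+R.apply(np.array([[0,y,z] for y in(-.042,-.025,.025,.042) for z in(0,-.06)]))
print(proj("scene",P).round(0).tolist(),proj("top",P).round(0).tolist())
im=read_camera("scene"); np.save("p_s.npy",im); np.save("p_t.npy",read_camera("top"))
g=im[180:270,250:350].max(2)
for i,r in enumerate(g[::2]): print(180+2*i,"".join(" .:-=+*#%@"[9-min(9,v//26)] for v in r))
E
```

```text
[ 0.56856636 -0.04542182  0.14933143] [-1.79928689e+02  1.60665206e-01  1.40056553e+01] 0.04635304327799177
[[295.0, 210.0], [293.0, 194.0], [293.0, 215.0], [292.0, 199.0], [287.0, 230.0], [286.0, 214.0], [285.0, 235.0], [284.0, 220.0]] [[318.0, 257.0], [318.0, 252.0], [325.0, 255.0], [325.0, 250.0], [344.0, 251.0], [346.0, 245.0], [351.0, 249.0], [353.0, 244.0]]
180 %%%%%%%%%%%%%%%%%%%%%%%%%%%%%%%%#++++****===+%%%@#+*#+*%%%%%%%%=*#*-:::::::::::::::::::::::::::.....
182 %%%%%%%%%%%%%%%%%%%%%%%%%%%%%%%%%%%%%%%%%%%*%@%%#*+#%%%%%%%%%#:+#+::::::::::::::::::::::::::::      
184 %%%%%%%%%%%%%%%%%%%%%%%%%%%%%%%%%%%%%%%%%%%%%*#%#=+#%%%%%%%%+-*#=:::::::::::::::::::::::::::.-:     
186 %%%%%%%%%%%%%%%%%%%%%%%%%%+*%%%%%%%%%#*%%%%@#+##+*#%%%%%%%%%++-:-:::::::::::::::::::::::::::.---====
188 %%%%%%%%%%%%%%%%%%%%%%%%%#%%%%%%%%%%%*#%%%%%++#+*#%%%%%%%%%%++++++*++-:::.:::::::::::::::::.-*=----=
190 %%%%%%%%%%%%%%%%%%%%%%%%%%%%%%%%%%%%%%%%%%%%*#*+#%%%%%%%%%%%%+=*=+++++++**+-:-:.:::::::::::.:+******
192 %%%%%%%%%%%%%%%%%%%%%%%%%%%%%%%%%%%%%%%%%%#%%%%%%%%%%%%%%%%%%%%%%%%=+*=++++++++*+=:-::....:.:+******
[... 3290 characters left out ...]
-=+***+*---------------------+++++:----------+#==.:=++++++++*%%%%%%%%%
258 %%%%%%*=================----------=***=------------------+**++**---------=#+--:-+++++++++#%%%%%%%%%%
260 %%%%%%%@%===================---------==+**=------------=+**++*+---------**-:.:=++++++++#%%%%%%%%%%%%
262 %%%%%%%%%%%@*+=================----------=***=---------+*++**+--------+#=--:=++++++++*%%%%%%%%%%%%%%
264 %%%%%%%%%%%%%%%%+==============++=-----------=+**=----=****+--------=#+--:-+++++++++#%%%%%%%%%%%%%%%
266 %%%%%%%%%%%%%%%%%%%*+-=========+%%*+=-----------=***=--------------**-=.:=++++++++*%%%%%%%%%%%%%%%%%
268 %%%%%%%%%%%%%%%%%%%%%@*+=======-#%%%@%++=-----------=+**=--------+#=--:-+++++++++#%%%%%%%%%%%%%%%%%%
```

Request:
arm_command(rotation=[[0, 0, 0], [0, 0, 0], [0, 0, 0], [0, 0, 0], [0, 0, 0], [0, 0, 0], [0, 0, 0], [0, 0, 0], [0, 0, 0], [0, 0, 0], [0, 0, 0], [0, 0, 0], [0, 0, 0], [0, 0, 0], [0, 0, 0], [0, 0, 0], [0, 0, 0], [0, 0, 0], [0, 0, 0]], slide=[[0, 0, -0.6], [0, 0, -1], [0, 0, -0.7], [-0.9, 0.3, -0.3], [-0.9, 0.3, 0], [-0.9, 0.3, 0], [-0.9, 0.3, 0], [-0.9, 0.3, 0], [-0.9, 0.3, 0], [-0.9, 0.3, 0], [0, 0, 0.5], [0, 0, 0.9], [0, 0, 0.9], [0, 0, 0.9], [0, 0, 0.9], [0, 0, 0.9], [0, 0, 0.6], [0, 0, 0.5], [0, 0, 0]], jaw=[-1, -1, -1, -1, -1, -1, -1, -1, -1, -1, -1, -1, -1, -1, -1, -1, -1, -1, -1])

```text
time_s: 7.42
position: [0.4008, -0.1523, 0.0444]
orientation: [-179.9, 0.1, 14.0]
ft_force: [-0.3, 0.3, -0.2]
grip_width: 0.0007
grip_force: 0.0
```

Request:
arm_command(rotation=[[0, 0, 0], [0, 0, 0], [0, 0, 0], [0, 0, 0], [0, 0, 0], [0, 0, 0]], slide=[[0, 0, 0.2], [0, 0, 0.2], [0, 0, 0.2], [0, 0, 0.2], [0, 0, 0.1], [0, 0, 0]], jaw=[-1, -1, -1, -1, -1, -1])

```text
time_s: 7.92
position: [0.4011, -0.1523, 0.0177]
orientation: [-180.0, 0.1, 14.0]
ft_force: [-0.3, 0.1, 0.5]
grip_width: 0.0006
grip_force: 0.0
```

Request:
arm_command(rotation=[[0, 0, 0], [0, 0, 0], [0, 0, 0], [0, 0, 0], [0, 0, 0], [0, 0, 0], [0, 0, 0]], slide=[[0, 0, 0.15], [0, 0, 0.15], [0, 0, 0.1], [0, 0, 0.1], [0, 0, 0.05], [0, 0, 0.05], [0, 0, 0]], jaw=[-1, -1, -1, -1, -1, -1, -1])

```text
time_s: 8.5
position: [0.4014, -0.1524, 0.0001]
orientation: [-180.0, 0.0, 14.0]
ft_force: [0.1, 0.4, 0.3]
grip_width: 0.0003
grip_force: 0.0
```

Request:
arm_command(rotation=[[0, 0, 0], [0, 0, 0], [0, 0, 0], [0, 0, 0]], slide=[[0, 0, 0.05], [0, 0, 0.05], [0, 0, 0.05], [0, 0, 0]], jaw=[-1, -1, -1, -1])

```text
time_s: 8.83
position: [0.4013, -0.1524, -0.0044]
orientation: [-180.0, 0.0, 14.0]
ft_force: [0.4, -0.0, -0.4]
grip_width: 0.0005
grip_force: 0.0
```

Request:
arm_command(rotation=[[0, 0, 0], [0, 0, 0], [0, 0, 0], [0, 0, 0], [0, 0, 0], [0, 0, 0]], slide=[[0, 0, 0.1], [0, 0, 0.1], [0, 0, 0.1], [0, 0, 0.1], [0, 0, 0.1], [0, 0, 0]], jaw=[-1, -1, -1, -1, -1, -1])

```text
time_s: 9.33
position: [0.4009, -0.1522, -0.02]
orientation: [-180.0, 0.1, 14.0]
ft_force: [0.4, 0.2, -0.5]
grip_width: 0.0005
grip_force: 0.0
```

```bash
python3 - <<'E'
from h import *
s=get_state(); print(s["position"],s["q"])
im=read_camera("top"); np.save("bt.npy",im); np.save("bs.npy",read_camera("scene"))
E
```

```text
[ 0.40093617 -0.15219446 -0.01995506] [-2.76432699e+01 -7.91773595e+00  1.22589873e+02 -2.37705515e-04
  6.54020999e+01  4.83547960e+01]
```

Request:
arm_command(rotation=[[0, 0, 0], [0, 0, 0], [0, 0, 0], [0, 0, 0], [0, 0, 0], [0, 0, 0]], slide=[[0, 0, 0.08], [0, 0, 0.08], [0, 0, 0.08], [0, 0, 0.06], [0, 0, 0.05], [0, 0, 0]], jaw=[-1, -1, -1, -1, -1, -1])

```text
time_s: 9.93
position: [0.4012, -0.1523, -0.0301]
orientation: [-180.0, 0.0, 14.0]
ft_force: [0.3, -0.2, -0.7]
grip_width: 0.0005
grip_force: 0.0
```

Request:
arm_command(rotation=[[0, 0, 0], [0, 0, 0], [0, 0, 0], [0, 0, 0], [0, 0, 0]], slide=[[0, 0, 0.05], [0, 0, 0.05], [0, 0, 0.05], [0, 0, 0.05], [0, 0, 0]], jaw=[-1, -1, -1, -1, -1])

```text
time_s: 10.35
position: [0.4013, -0.1524, -0.036]
orientation: [-180.0, 0.0, 14.0]
ft_force: [-0.3, 0.4, -0.1]
grip_width: 0.0003
grip_force: 0.0
```

Request:
arm_command(rotation=[[0, 0, 0], [0, 0, 0], [0, 0, 0], [0, 0, 0], [0, 0, 0]], slide=[[0, 0, 0.04], [0, 0, 0.04], [0, 0, 0.04], [0, 0, 0.04], [0, 0, 0]], jaw=[-1, -1, -1, -1, -1])

```text
time_s: 10.77
position: [0.4016, -0.1525, -0.039]
orientation: [-180.0, 0.0, 14.0]
ft_force: [-9.8, 4.9, 20.9]
grip_width: 0.0008
grip_force: 10.6
```

```bash
python3 - <<'E'
from h import *
a=read_camera("scene"); b=read_camera("top"); np.save("bs.npy",a);np.save("bt.npy",b)
s=get_state(); R=Ro.from_euler("xyz",s["orientation"],degrees=True)
P=s["position"]+R.apply(np.array([[0,0,0],[0,0,-.084],[.0375,.094,-.084],[.0375,-.094,-.084],[-.0375,-.094,-.084],[-.0375,.094,-.084]]))
for n,im in(("scene",a),("top",b)): 
    for i,p in enumerate(proj(n,P)): cv2.circle(im,tuple(int(v) for v in p.round()),1,(0,0,255) if i<2 else (0,255,0),-1)
A=cv2.resize(cv2.convertScaleAbs(a[170:330,170:310],alpha=1.8),None,fx=3.5,fy=3.5,interpolation=2); B=cv2.resize(cv2.convertScaleAbs(b[225:365,325:413],alpha=1.6),None,fx=3.5,fy=3.5,interpolation=2)
c=np.zeros((560,800,3),np.uint8); c[:A.shape[0],:A.shape[1]]=A; c[:B.shape[0],490:490+B.shape[1]]=B
cv2.imwrite("pics/h.png",c)
E
```

```text
(no output)
```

View pics/h.png

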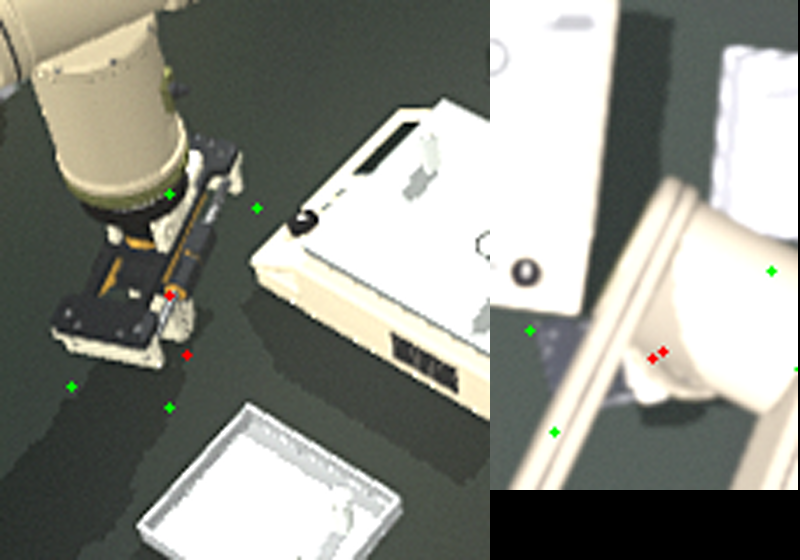

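```bash
python3 - <<'E'
from h import *
s=get_state(); print(s["position"],s["orientation"],s["ft_force"],s["torque"])
for uv in [(221,266),(218,268),(224,267),(225,262)]: print(uv,ray("scene",uv,0)[:2])
g=np.load("bs.npy")[240:280,195:240].max(2)
for i,r in enumerate(g): print(240+i,"".join(" .:-=+*#%@"[9-min(9,v//22)] for v in r))
E
```

```text
[ 0.40167034 -0.15254005 -0.03899625] [-1.79980498e+02  2.71530763e-02  1.40108122e+01] [-8.45727987  4.01758311 20.17814768] [ 0.84188879  1.64171089 -0.02151781]
(221, 266) [ 0.40762056 -0.15980727]
(218, 268) [ 0.40418972 -0.16896104]
(224, 267) [ 0.4168002  -0.15879555]
(225, 262) [ 0.40966673 -0.14382406]
240 %%%%%%%%%%%%*==+=++*---+%%*#####%%%%%#%%%%%%%
241 %%%%%%%%%%%%%%%%#%%%===#%###*#%%%%%%%#%%#%%%#
242 %%%%%%%%%%%%%%%%%%%%%%#%@*##+##%%%%%%%%%%%%#%
243 %%%%%%%%%%%%%%%%%%%%%%%%#*%#####%%%%%%%#%%%%%
244 %%%%%%%%*#%%%%%%%%%%%%%%*#%%###%%%%%%%%#%%%%%
245 %%%%%%%#+#%%%%%%%%%%%%%#*%%###%%%%%%%%%%%%%%%
246 %%%%%%%++#%%%%%%%%%%%%%*#%%###%%%%%%%%#%%%%%%
247 %%%%%%#+#%%%%%%%%%%%%%#+%%###%%%%%%%%%%%%%%%%
248 %%%%%%++%%%%%%%%%%%%%%**%%##%%%%%%%%%%%%%#%%#
249 %%%%%#=+%%%%%%%%%%%%%#+#%###%%%%%%%%%%%%%%%#%
250 %%%%%+=+%%%%%%%%%%%%%#*%%%##%%%%%%%%%%%%%%%#%
251 %%%@#=+#%%%%%%%%%%%%%%#*+*%%%%%%%%%%%%%%%%%%%
252 %%%%++%%%%%%#%%%%%%%%%==-+*#%%%%%%%%%%%%##%%%
253 %%@#+#%%%%%#=+*%%%%%%%+*+*++%%%%%%%%%%%%%%#%#
254 %%%##%%%%%%%==+#%%@+*##*-**=%%%%%%%%%%%#%%#%%
255 %%%%%%%%%%%%%%%%%@%--=*=*#**%##%%%
[... 511 characters left out ...]

266 %%@@%%%%%%%%%%%%%%#=#*+====+*%%%%#%%%#%%%%%%%
267 +**##%%@%%%%%%%%%@*=#@@%%**#%%%%%%%%%%#%%#%##
268 ---=++**##%@@%%%@#+=*%%%%%%%%%%%%%%%%%%%%%#%%
269 --------=++*###%%+==+%%%%%%%%%%#%%%##%%%%%%%#
270 ==----------==+++====#%%%%%%%%%%%%%%%%%%##%#%
271 **+====--------==+===*%%%%%%%%%%%%%#%%%%%#%%%
272 %%%%%**+====---=+*=-=*%%%%%%%%%%%%%%%%%%%%%##
273 %%%%%@@@%%**+====----*%%%%%%#%%%%%%%####%%%%#
274 %%%%%%%%%%@@@%#**+==:#%%%%%%%%#%%#%%%%%#%%%##
275 %%%%%%%%%%%%%%%%@@%##%%%%%%%%%%%%%%#%%%##%###
276 %%%%%%%%%%%%%%%%%%%%%%%%%%%%%%%%#%%%%%%#%%##%
277 %%%%%%%%%%%%%%%%%%%%%%%%%%%%%%%%%%%%%%#%#%#%%
278 %%%%%%%%%%%%%%%%%%%%%%%%%%%%%%#%%#%#%####%%%#
279 %%%%%%%%%%%%%%%%%%%%%%%%%%%%%%%%%%%%%#%#%%#%#
```

Request:
arm_command(rotation=[[0, 0, 0], [0, 0, 0], [0, 0, 0], [0, 0, 0], [0, 0, 0]], slide=[[0, 0, -0.2], [0, 0, -0.4], [0, 0, -0.8], [0, 0, -0.4], [0, 0, 0]], jaw=[-1, -1, -1, -1, -1])

```text
time_s: 11.28
position: [0.4039, -0.1537, 0.0166]
orientation: [179.8, -0.2, 14.0]
ft_force: [0.9, -0.0, 1.1]
grip_width: 0.0005
grip_force: 0.0
```

```bash
python3 - <<'E'
from h import *
s=get_state(); print(s["q"],s["position"],s["orientation"])
D=[([7.512,85.322],-68.892,[.26284,-.53873,.17848]),([-4.917,88.707],-15.930,[.51884,-.09516,.26781]),([-7.918,122.590],-27.643,[.40094,-.15219,-.01996]),(s["q"][1:3],s["q"][0],s["position"])]
A=[];b=[]
for (q2,q3),q1,p in D:
    c,sn=np.cos(np.radians(q1)),np.sin(np.radians(q1)); r=c*p[0]+sn*p[1]; l=-sn*p[0]+c*p[1]; a2,a3=np.radians(q2),np.radians(q2+q3)
    print("lat",l)
    A+=[[1,0,np.sin(a2),np.sin(a3),np.cos(a3)],[0,1,np.cos(a2),np.cos(a3),-np.sin(a3)]]; b+=[r,p[2]]
print(np.linalg.lstsq(np.array(A),np.array(b),rcond=None))
E
```

```text
[-2.76408392e+01 -1.12810025e+01  1.21244841e+02  5.54261241e-04
  6.97312018e+01  4.83551302e+01] [ 0.4039072  -0.15372394  0.01657368] [179.79773889  -0.22823544  14.00424285]
lat 0.0511930368902877
lat 0.050896611737027586
lat 0.051202152178857374
lat 0.05120378102356754
(array([-5.20748353e-04, -9.24013384e-02,  3.62884132e-01,  5.53686222e-01,
        6.15536756e-02]), array([3.18352687e-06]), np.int32(5), array([3.43410474, 2.81154886, 0.43941389, 0.30853367, 0.11764388]))
```

Request:
arm_command(rotation=[[0, 6, 0], [0, 7, 0], [0, 7, 0], [0, 7, 0], [0, 7, 0], [0, 6, 0], [0, 0, 0]], slide=[[0, 0, 0], [0, 0, 0], [0, 0, 0], [0, 0, 0], [0, 0, 0], [0, 0, 0], [0, 0, 0]], jaw=[-1, -1, -1, -1, -1, -1, -1])

```text
time_s: 11.87
position: [0.4195, -0.1787, 0.0162]
orientation: [-178.1, -37.7, 13.6]
ft_force: [-0.4, -0.3, -0.1]
grip_width: 0.0004
grip_force: 0.0
```

Request:
arm_command(rotation=[[0, 0, 0], [0, 0, 0], [0, 0, 0], [0, 0, 0], [0, 0, 0], [0, 0, 0], [0, 0, 0]], slide=[[-0.15, 0, 0.2], [-0.15, 0, 0.2], [-0.15, 0, 0.2], [-0.15, 0, 0.2], [-0.06, 0, 0.08], [-0.03, 0, 0.04], [0, 0, 0]], jaw=[-1, -1, -1, -1, -1, -1, -1])

```text
time_s: 12.45
position: [0.4217, -0.1737, -0.0178]
orientation: [-177.8, -37.4, 13.9]
ft_force: [0.3, -0.5, -0.0]
grip_width: 0.0004
grip_force: 0.0
```

Request:
arm_command(rotation=[[0, 0, 0], [0, 0, 0], [0, 0, 0], [0, 0, 0], [0, 0, 0]], slide=[[-0.03, 0, 0.04], [-0.03, 0, 0.04], [-0.03, 0, 0.04], [0, 0, 0], [0, 0, 0]], jaw=[-1, -1, -1, -1, -1])

```text
time_s: 12.87
position: [0.4215, -0.1748, -0.0219]
orientation: [-177.9, -37.4, 13.8]
ft_force: [-1.1, 0.3, -0.8]
grip_width: 0.0005
grip_force: 0.0
```

Request:
arm_command(rotation=[[0, 0, 0], [0, 0, 0], [0, 0, 0], [0, 0, 0], [0, 0, 0]], slide=[[-0.03, 0, 0.04], [-0.03, 0, 0.04], [-0.03, 0, 0.04], [-0.03, 0, 0.04], [0, 0, 0]], jaw=[-1, -1, -1, -1, -1])

```text
time_s: 13.28
position: [0.4224, -0.1751, -0.0265]
orientation: [-177.9, -37.5, 13.9]
ft_force: [-5.7, 2.8, 16.1]
grip_width: 0.0004
grip_force: 8.1
```

```bash
python3 - <<'E'
from h import *
s=get_state(); print(s["position"],s["orientation"],s["ft_force"],s["torque"])
E1=(np.array([-8.457,4.018,20.178]),np.array([.8419,1.6417,-.0215]),Ro.from_euler("xyz",[-179.98,.03,14.01],degrees=True))
E2=(s["ft_force"],s["torque"],Ro.from_euler("xyz",s["orientation"],degrees=True))
A=[];b=[]
sk=lambda f:np.array([[0,-f[2],f[1]],[f[2],0,-f[0]],[-f[1],f[0],0]])
for F,T,R in(E1,E2):
    f=R.inv().apply(F);t=R.inv().apply(T); print("tool F",f,"T",t); A.append(-sk(f));b.append(t)
print(np.linalg.lstsq(np.vstack(A),np.hstack(b),rcond=None))
E
```

```text
[ 0.42239309 -0.17505591 -0.02646982] [-177.93475691  -37.50670667   13.87154954] [-5.70437866  2.75422713 16.08510025] [ 0.8850785  -0.45186408  0.44270668]
tool F [ -7.24327533  -5.9528859  -20.17213348] T [ 1.21430869 -1.38904117  0.02134906]
tool F [  5.92409092  -4.60574218 -15.5739667 ] T [0.86524567 0.6542776  0.08249266]
(array([-0.01466265, -0.01272864,  0.15199991]), array([0.00859172]), np.int32(3), array([28.17220279, 26.66768256,  9.08337587]))
```

Request:
arm_command(rotation=[[0, 0, 0], [0, -6, 0], [0, -6, 0], [0, -6, 0], [0, -6, 0], [0, -6, 0], [0, -5, 0], [0, -2.5, 0], [0, 0, 0]], slide=[[0.3, 0, -0.4], [0.6, 0, -0.8], [0, 0, -1], [0, 0, -1], [0, 0, -1], [0, 0, -1], [0, 0, -1], [0, 0, -1], [0, 0, 0]], jaw=[-1, -0.14, -0.14, -0.14, -0.14, -0.14, -0.14, -0.14, -0.14])

```text
time_s: 14.03
position: [0.3734, -0.1962, 0.1833]
orientation: [-178.6, -1.7, 15.4]
ft_force: [1.3, -1.0, 0.3]
grip_width: 0.0398
grip_force: 0.0
```

```bash
cat >> h.py <<'E'
def tgoal(p,rpy):  # true TCP wanted; tool is 37.5 mm shorter than reported
    G=Ro.from_euler("xyz",rpy,degrees=True); s=get_state(); R=Ro.from_euler("xyz",s["orientation"],degrees=True)
    print("true",np.round(s["position"]-.0375*R.apply([0,0,1]),4)); goal(np.array(p)+.0375*G.apply([0,0,1]),rpy)
E
python3 -c "
from h import *
tgoal([.6395,-.062,.20],[180,0,14])"
```

```text
true [ 0.3726 -0.1974  0.2208]
t 14.03 pos [ 0.3734 -0.1962  0.1833] rpy [-178.55, -1.68, 15.43] grip 0.0398 0.0 F [1.32, -1.0, 0.33]
rot [-1.47, -1.66, 1.45] slide first [9.71, -1.93, 1.03] slide after rot [9.69, -2.19, 0.69]
```

Request:
arm_command(rotation=[[-1.5, -1.7, 1.5], [0, 0, 0], [0, 0, 0], [0, 0, 0], [0, 0, 0], [0, 0, 0], [0, 0, 0], [0, 0, 0], [0, 0, 0], [0, 0, 0], [0, 0, 0], [0, 0, 0], [0, 0, 0], [0, 0, 0]], slide=[[0, 0, 0], [0.4, -0.1, 0.05], [0.8, -0.2, 0.05], [0.9, -0.2, 0.05], [0.9, -0.2, 0.05], [0.9, -0.2, 0.05], [0.9, -0.2, 0.05], [0.9, -0.2, 0.05], [0.9, -0.2, 0.05], [0.9, -0.2, 0.05], [0.9, -0.2, 0.05], [0.8, -0.2, 0.05], [0.5, -0.1, 0.1], [0, 0, 0]], jaw=[0.08, 0.08, 0.08, 0.08, 0.08, 0.08, 0.08, 0.08, 0.08, 0.08, 0.08, 0.08, 0.08, 0.08])

```text
time_s: 15.2
position: [0.6374, -0.0594, 0.1541]
orientation: [-179.5, 0.3, 13.9]
ft_force: [-0.2, -0.8, 0.9]
grip_width: 0.05
grip_force: 0.0
```

```bash
python3 -c "
from h import *
tgoal([.6395,-.062,.096],[180,0,14])"
```

```text
true [ 0.6377 -0.0597  0.1916]
t 15.2 pos [ 0.6374 -0.0594  0.1541] rpy [-179.51, 0.31, 13.9] grip 0.05 0.0 F [-0.16, -0.8, 0.94]
rot [-0.49, 0.31, -0.1] slide first [0.07, 0.13, 3.19] slide after rot [0.05, 0.1, 3.19]
```

Request:
arm_command(rotation=[[-0.5, 0.3, 0], [0, 0, 0], [0, 0, 0], [0, 0, 0], [0, 0, 0], [0, 0, 0], [0, 0, 0], [0, 0, 0], [0, 0, 0], [0, 0, 0], [0, 0, 0], [0, 0, 0], [0, 0, 0]], slide=[[0.05, 0.1, 0.3], [0, 0, 0.7], [0, 0, 0.8], [0, 0, 0.7], [0, 0, 0.45], [0, 0, 0.24], [0, 0, 0], [0, 0, 0], [0, 0, 0], [0, 0, 0], [0, 0, 0], [0, 0, 0], [0, 0, 0]], jaw=[0.08, 0.08, 0.08, 0.08, 0.08, 0.08, -1, -1, -1, -1, -1, -1, -1], grip_force=8)

```text
time_s: 16.28
position: [0.6393, -0.0639, 0.0616]
orientation: [179.8, -0.1, 13.8]
ft_force: [-0.4, 1.0, 1.6]
grip_width: 0.0124
grip_force: 8.0
```

```bash
python3 - <<'E'
from h import *
yt=-6.7; c,s=np.cos(np.radians(yt)),np.sin(np.radians(yt))
for l in((-.025,-.028),(-.025,.028)): print(l,.5594+c*l[0]-s*l[1],-.2606+s*l[0]+c*l[1])
tgoal([.5313,-.2855,.20],[180,0,14])
E
```

```text
(-0.025, -0.028) 0.5313039531227566 -0.28549200975959427
(-0.025, 0.028) 0.5378375144003191 -0.22987445338543905
true [ 0.6392 -0.0638  0.0991]
t 16.28 pos [ 0.6393 -0.0639  0.0616] rpy [179.84, -0.14, 13.8] grip 0.0124 8.0 F [-0.35, 0.98, 1.61]
rot [0.16, -0.14, -0.2] slide first [-5.25, 6.32, -3.36] slide after rot [-5.28, 6.3, -3.36]
```

Request:
arm_command(rotation=[[0, 0, 0], [0, 0, 0], [0, 0, 0], [0, 0, 0], [0, 0, 0], [0, 0, 0], [0, 0, 0], [0, 0, 0], [0, 0, 0], [0, 0, 0], [0, 0, 0], [0, 0, 0], [0, 0, 0], [0, 0, 0], [0, 0, 0]], slide=[[0, 0, -0.3], [0, 0, -0.8], [0, 0, -0.9], [0, 0, -0.8], [-0.2, 0.3, -0.5], [-0.5, 0.7, 0], [-0.6, 0.8, 0], [-0.6, 0.8, 0], [-0.6, 0.8, 0], [-0.6, 0.8, 0], [-0.6, 0.8, 0], [-0.5, 0.7, 0], [-0.3, 0.4, 0.3], [0, 0.1, 0.5], [0, 0, 0]], jaw=[-1, -1, -1, -1, -1, -1, -1, -1, -1, -1, -1, -1, -1, -1, -1])

```text
time_s: 17.53
position: [0.5495, -0.2769, 0.1324]
orientation: [-179.9, 0.1, 13.7]
ft_force: [-0.5, 0.6, -1.3]
grip_width: 0.0125
grip_force: 8.0
```

```bash
python3 -c "
from h import *
tgoal([.5523,-.2779,.0175],[180,0,14])"
```

```text
true [ 0.5496 -0.277   0.1699]
t 17.53 pos [ 0.5495 -0.2769  0.1324] rpy [-179.94, 0.13, 13.67] grip 0.0125 8.0 F [-0.52, 0.64, -1.26]
rot [-0.06, 0.13, -0.33] slide first [0.1, 0.06, 5.08] slide after rot [0.08, 0.05, 5.08]
```

Request:
arm_command(rotation=[[0, 0, 0], [0, 0, 0], [0, 0, 0], [0, 0, 0], [0, 0, 0], [0, 0, 0], [0, 0, 0], [0, 0, 0], [0, 0, 0], [0, 0, 0], [0, 0, 0], [0, 0, 0], [0, 0, 0], [0, 0, 0], [0, 0, 0], [0, 0, 0], [0, 0, 0]], slide=[[0.1, 0.05, 0.4], [0, 0, 0.9], [0, 0, 1], [0, 0, 1], [0, 0, 0.8], [0, 0, 0.5], [0, 0, 0.25], [0, 0, 0.13], [0, 0, 0.1], [0, 0, 0], [0, 0, 0], [0, 0, 0], [0, 0, 0], [0, 0, 0], [0, 0, -0.3], [0, 0, -0.8], [0, 0, -1]], jaw=[-1, -1, -1, -1, -1, -1, -1, -1, -1, -1, -0.4, -0.4, -0.4, -0.4, -0.4, -0.4, -0.4])

```text
time_s: 18.95
position: [0.5532, -0.2762, 0.0453]
orientation: [-179.9, 0.1, 13.8]
ft_force: [0.2, -0.0, -0.1]
grip_width: 0.028
grip_force: 0.0
```

```bash
python3 -c "
from h import *
tgoal([.5337,.0233,.20],[180,0,-35])"
```

```text
true [ 0.5533 -0.2762  0.0828]
t 18.95 pos [ 0.5532 -0.2762  0.0453] rpy [-179.92, 0.14, 13.79] grip 0.028 0.0 F [0.25, -0.03, -0.11]
rot [-0.01, 0.16, 48.79] slide first [1.74, -9.86, -3.9] slide after rot [-6.26, -7.81, -3.91]
```

Request:
arm_command(rotation=[[0, 0, 3], [0, 0, 6.5], [0, 0, 6.5], [0, 0, 6.5], [0, 0, 6.5], [0, 0, 6.5], [0, 0, 6.5], [0, 0, 6.8], [0, 0, 0], [0, 0, 0], [0, 0, 0], [0, 0, 0], [0, 0, 0], [0, 0, 0], [0, 0, 0], [0, 0, 0], [0, 0, 0], [0, 0, 0], [0, 0, 0], [0, 0, 0]], slide=[[0, 0, -0.9], [0, 0, -1], [0, 0, -1], [0, 0, -0.7], [0, 0, -0.3], [0, 0, 0], [0, 0, 0], [0, 0, 0], [-0.3, -0.3, 0], [-0.6, -0.7, 0], [-0.6, -0.8, 0], [-0.6, -0.8, 0], [-0.6, -0.8, 0], [-0.6, -0.8, 0], [-0.6, -0.8, 0], [-0.6, -0.8, 0], [-0.6, -0.8, 0], [-0.6, -0.7, 0], [-0.4, -0.5, 0], [0, 0, 0]], jaw=[0.08, 0.08, 0.08, 0.08, 0.08, 0.08, 0.08, 0.08, 0.08, 0.08, 0.08, 0.08, 0.08, 0.08, 0.08, 0.08, 0.08, 0.08, 0.08, 0.08])

```text
time_s: 20.62
position: [0.5386, 0.0237, 0.1637]
orientation: [-180.0, -0.1, -34.6]
ft_force: [-0.1, -0.4, -0.9]
grip_width: 0.0505
grip_force: 0.0
```

```bash
python3 -c "
from h import *
tgoal([.5337,.0233,.096],[180,0,-35])"
```

```text
true [0.5385 0.0237 0.2012]
t 20.62 pos [0.5386 0.0237 0.1637] rpy [-179.95, -0.11, -34.56] grip 0.0505 0.0 F [-0.07, -0.36, -0.93]
rot [-0.05, -0.11, 0.44] slide first [-0.13, 0.11, 3.51] slide after rot [-0.13, 0.1, 3.51]
```

Request:
arm_command(rotation=[[0, 0, 0.4], [0, 0, 0], [0, 0, 0], [0, 0, 0], [0, 0, 0], [0, 0, 0], [0, 0, 0], [0, 0, 0], [0, 0, 0], [0, 0, 0], [0, 0, 0], [0, 0, 0], [0, 0, 0], [0, 0, 0]], slide=[[-0.13, 0.1, 0.3], [0, 0, 0.8], [0, 0, 0.9], [0, 0, 0.75], [0, 0, 0.5], [0, 0, 0.2], [0, 0, 0.06], [0, 0, 0], [0, 0, 0], [0, 0, 0], [0, 0, 0], [0, 0, 0], [0, 0, 0], [0, 0, 0]], jaw=[0.08, 0.08, 0.08, 0.08, 0.08, 0.08, 0.08, -1, -1, -1, -1, -1, -1, -1], grip_force=8)

```text
time_s: 21.78
position: [0.535, 0.0191, 0.0583]
orientation: [180.0, -0.2, -35.4]
ft_force: [-0.1, 0.3, 1.8]
grip_width: 0.0126
grip_force: 8.0
```

```bash
python3 - <<'E'
from h import *
yt=-6.7; c,s=np.cos(np.radians(yt)),np.sin(np.radians(yt)); l=(-.040,.014)
p=[.5594+c*l[0]-s*l[1],-.2606+s*l[0]+c*l[1]];print(p)
tgoal([*p,.20],[180,0,-35])
E
```

```text
[np.float64(0.5213065643378513), np.float64(-0.24202878142248785)]
true [0.5349 0.0191 0.0958]
t 21.78 pos [0.535  0.0191 0.0583] rpy [179.99, -0.18, -35.4] grip 0.0126 8.0 F [-0.14, 0.25, 1.83]
rot [0.01, -0.18, -0.4] slide first [4.68, 7.36, -3.46] slide after rot [4.62, 7.39, -3.47]
```

Request:
arm_command(rotation=[[0, 0, 0], [0, 0, 0], [0, 0, 0], [0, 0, 0], [0, 0, 0], [0, 0, 0], [0, 0, 0], [0, 0, 0], [0, 0, 0], [0, 0, 0], [0, 0, 0], [0, 0, 0], [0, 0, 0], [0, 0, 0], [0, 0, 0], [0, 0, 0]], slide=[[0, 0, -0.3], [0, 0, -0.8], [0, 0, -0.9], [0, 0, -0.8], [0.2, 0.3, -0.5], [0.4, 0.7, 0], [0.5, 0.8, 0], [0.5, 0.8, 0], [0.5, 0.8, 0], [0.5, 0.8, 0], [0.5, 0.8, 0], [0.5, 0.8, 0], [0.5, 0.8, 0.2], [0.4, 0.5, 0.3], [0.15, 0.2, 0.4], [0, 0, 0]], jaw=[-1, -1, -1, -1, -1, -1, -1, -1, -1, -1, -1, -1, -1, -1, -1, -1])

```text
time_s: 23.12
position: [0.5197, -0.2407, 0.1276]
orientation: [179.9, 0.1, -35.5]
ft_force: [0.2, 0.4, -1.0]
grip_width: 0.0124
grip_force: 8.0
```

```bash
python3 -c "
from h import *
tgoal([.5213,-.242,.014],[180,0,-35])"
```

```text
true [ 0.5198 -0.2407  0.1651]
t 23.12 pos [ 0.5197 -0.2407  0.1276] rpy [179.94, 0.08, -35.53] grip 0.0124 8.0 F [0.24, 0.39, -0.97]
rot [0.06, 0.08, -0.53] slide first [0.07, -0.0, 5.04] slide after rot [0.07, 0.0, 5.04]
```

Request:
arm_command(rotation=[[0, 0, 0], [0, 0, 0], [0, 0, 0], [0, 0, 0], [0, 0, 0], [0, 0, 0], [0, 0, 0], [0, 0, 0], [0, 0, 0], [0, 0, 0], [0, 0, 0], [0, 0, 0], [0, 0, 0], [0, 0, 0], [0, 0, 0], [0, 0, 0], [0, 0, 0], [0, 0, 0]], slide=[[0.07, 0, 0.4], [0, 0, 0.9], [0, 0, 1], [0, 0, 1], [0, 0, 0.8], [0, 0, 0.45], [0, 0, 0.25], [0, 0, 0.14], [0, 0, 0.1], [0, 0, 0], [0, 0, 0], [0, 0, 0], [0, 0, 0], [0, 0, 0], [0, 0, -0.3], [0, 0, -0.8], [0, 0, -1], [0, 0, -1]], jaw=[-1, -1, -1, -1, -1, -1, -1, -1, -1, -1, -0.4, -0.4, -0.4, -0.4, -0.4, -0.4, -0.4, -0.4])

```text
time_s: 24.62
position: [0.5224, -0.2411, 0.0731]
orientation: [180.0, -0.1, -35.4]
ft_force: [-0.5, -1.3, 0.9]
grip_width: 0.028
grip_force: 0.0
```

```bash
python3 -c "
from h import *
tgoal([.627,.0356,.20],[180,0,0])"
```

```text
true [ 0.5224 -0.241   0.1106]
t 24.62 pos [ 0.5224 -0.2411  0.0731] rpy [179.96, -0.05, -35.41] grip 0.028 0.0 F [-0.52, -1.27, 0.9]
rot [0.05, -0.04, -35.41] slide first [-2.5, -9.53, -2.99] slide after rot [3.49, -9.22, -2.98]
```

Request:
arm_command(rotation=[[0, 0, -5.9], [0, 0, -5.9], [0, 0, -5.9], [0, 0, -5.9], [0, 0, -5.9], [0, 0, -5.9], [0, 0, 0], [0, 0, 0], [0, 0, 0], [0, 0, 0], [0, 0, 0], [0, 0, 0], [0, 0, 0], [0, 0, 0], [0, 0, 0], [0, 0, 0], [0, 0, 0], [0, 0, 0], [0, 0, 0]], slide=[[0, 0, -1], [0, 0, -1], [0, 0, -0.7], [0, 0, -0.3], [0, 0, 0], [0, 0, 0], [0.2, -0.4, 0], [0.3, -0.8, 0], [0.3, -0.9, 0], [0.3, -0.9, 0], [0.3, -0.9, 0], [0.35, -0.9, 0], [0.35, -0.9, 0], [0.35, -0.9, 0], [0.35, -0.9, 0], [0.3, -0.8, 0], [0.2, -0.6, 0], [0.1, -0.3, 0], [0, 0, 0]], jaw=[0.4, 0.4, 0.4, 0.4, 0.4, 0.4, 0.4, 0.4, 0.4, 0.4, 0.4, 0.4, 0.4, 0.4, 0.4, 0.4, 0.4, 0.4, 0.4])

```text
time_s: 26.2
position: [0.6252, 0.0373, 0.1617]
orientation: [179.9, -0.1, 0.0]
ft_force: [0.3, -0.7, 0.4]
grip_width: 0.0651
grip_force: 0.0
```

```bash
python3 - <<'E'
from h import *
tgoal([.627,.0356,.093],[180,0,0])
im=read_camera("top"); 
for u0,v0,w,h in((386,236,50,60),):
    g=im[v0:v0+h,u0:u0+w].min(2)
    _,m=cv2.threshold(g,205,255,0); k,l,st,c=cv2.connectedComponentsWithStats(m)
    print([(st[i,4],(c[i]+[u0,v0]).round(1).tolist(),ray("top",c[i]+[u0,v0],.0475)[:2].round(4).tolist()) for i in range(1,k) if st[i,4]>4])
E
```

```text
true [0.6251 0.0374 0.1992]
t 26.2 pos [0.6252 0.0373 0.1617] rpy [179.92, -0.09, 0.01] grip 0.0651 0.0 F [0.29, -0.69, 0.45]
rot [0.08, -0.09, 0.01] slide first [0.06, 0.05, 3.54] slide after rot [0.06, 0.06, 3.54]
[(np.int32(20), [406.8, 278.8], [0.5219, -0.2397])]
```

Request:
arm_command(rotation=[[0, 0, 0], [0, 0, 0], [0, 0, 0], [0, 0, 0], [0, 0, 0], [0, 0, 0], [0, 0, 0], [0, 0, 0], [0, 0, 0], [0, 0, 0], [0, 0, 0], [0, 0, 0], [0, 0, 0], [0, 0, 0]], slide=[[0.06, 0.05, 0.3], [0, 0, 0.8], [0, 0, 0.9], [0, 0, 0.75], [0, 0, 0.5], [0, 0, 0.2], [0, 0, 0.09], [0, 0, 0], [0, 0, 0], [0, 0, 0], [0, 0, 0], [0, 0, 0], [0, 0, 0], [0, 0, 0]], jaw=[0.4, 0.4, 0.4, 0.4, 0.4, 0.4, 0.4, -1, -1, -1, -1, -1, -1, -1], grip_force=10)

```text
time_s: 27.42
position: [0.6274, 0.0331, 0.056]
orientation: [179.9, -0.1, 0.0]
ft_force: [0.2, -0.4, 2.4]
grip_width: 0.0272
grip_force: 10.0
```

```bash
python3 - <<'E'
from h import *
yt=3.2; c,s=np.cos(np.radians(yt)),np.sin(np.radians(yt)); l=(-.020,0)
p=[.5518+c*l[0]-s*l[1],.2699+s*l[0]+c*l[1]];print(p)
tgoal([*p,.20],[180,0,0])
E
```

```text
[np.float64(0.5318311847163604), np.float64(0.2687835699001367)]
true [0.6273 0.0331 0.0935]
t 27.42 pos [0.6274 0.0331 0.056 ] rpy [179.89, -0.14, 0.0] grip 0.0272 10.0 F [0.15, -0.37, 2.41]
rot [0.11, -0.14, 0.0] slide first [-3.18, -7.85, -3.57] slide after rot [-3.19, -7.86, -3.55]
```

Request:
arm_command(rotation=[[0, 0, 0], [0, 0, 0], [0, 0, 0], [0, 0, 0], [0, 0, 0], [0, 0, 0], [0, 0, 0], [0, 0, 0], [0, 0, 0], [0, 0, 0], [0, 0, 0], [0, 0, 0], [0, 0, 0], [0, 0, 0], [0, 0, 0], [0, 0, 0]], slide=[[0, 0, -0.3], [0, 0, -0.8], [0, 0, -0.9], [0, 0, -0.8], [-0.1, -0.3, -0.5], [-0.3, -0.7, 0], [-0.35, -0.85, 0], [-0.35, -0.85, 0], [-0.35, -0.85, 0], [-0.35, -0.85, 0], [-0.35, -0.85, 0], [-0.35, -0.85, 0], [-0.35, -0.85, 0.2], [-0.3, -0.6, 0.3], [-0.1, -0.3, 0.4], [0, 0, 0]], jaw=[-1, -1, -1, -1, -1, -1, -1, -1, -1, -1, -1, -1, -1, -1, -1, -1])

```text
time_s: 28.75
position: [0.5272, 0.2697, 0.1243]
orientation: [179.8, 0.1, 0.1]
ft_force: [-1.0, -0.2, -1.2]
grip_width: 0.0265
grip_force: 10.0
```

```bash
python3 -c "
from h import *
tgoal([.5318,.2688,.0117],[180,0,0])"
```

```text
true [0.5273 0.2699 0.1618]
t 28.75 pos [0.5272 0.2697 0.1243] rpy [179.83, 0.1, 0.14] grip 0.0265 10.0 F [-1.02, -0.16, -1.16]
rot [0.17, 0.1, 0.14] slide first [0.16, 0.02, 5.0] slide after rot [0.15, 0.03, 5.0]
```

Request:
arm_command(rotation=[[0, 0, 0], [0, 0, 0], [0, 0, 0], [0, 0, 0], [0, 0, 0], [0, 0, 0], [0, 0, 0], [0, 0, 0], [0, 0, 0], [0, 0, 0], [0, 0, 0], [0, 0, 0], [0, 0, 0], [0, 0, 0], [0, 0, 0], [0, 0, 0], [0, 0, 0], [0, 0, 0]], slide=[[0.15, 0, 0.4], [0, 0, 0.9], [0, 0, 1], [0, 0, 1], [0, 0, 0.8], [0, 0, 0.4], [0, 0, 0.25], [0, 0, 0.15], [0, 0, 0.1], [0, 0, 0], [0, 0, 0], [0, 0, 0], [0, 0, 0], [0, 0, 0], [0, 0, -0.3], [0, 0, -0.8], [0, 0, -1], [0, 0, -1]], jaw=[-1, -1, -1, -1, -1, -1, -1, -1, -1, -1, -0.1, -0.1, -0.1, -0.1, -0.1, -0.1, -0.1, -0.1])

```text
time_s: 30.25
position: [0.5332, 0.2683, 0.0709]
orientation: [179.9, -0.0, -0.0]
ft_force: [0.8, 0.7, -0.4]
grip_width: 0.042
grip_force: 0.0
```

```bash
python3 - <<'E'
from h import *
im=read_camera("top"); sc=read_camera("scene")
P=np.array([.5318,.2688,.0525]);print("exp vial",proj("top",P),proj("scene",P),"exp cuvR",proj("top",[.5533,-.2775,.0475]),proj("scene",[.5533,-.2775,.0475]))
for u0,v0,w,h,z in((386,236,54,62,.0475),(190,240,52,58,.0525)):
    g=im[v0:v0+h,u0:u0+w].min(2)
    _,m=cv2.threshold(g,212,255,0); k,l,st,c=cv2.connectedComponentsWithStats(m)
    print([(st[i,4],(c[i]+[u0,v0]).round(1).tolist(),ray("top",c[i]+[u0,v0],z)[:2].round(4).tolist()) for i in range(1,k) if st[i,4]>4])
# stand pose
y=-3.; c,s=np.cos(np.radians(y)),np.sin(np.radians(y)); foot=np.array([.560+c*.02,-.4444+s*.02,.030])
ax=np.array([-np.sin(np.radians(20))*c,-np.sin(np.radians(20))*s,np.cos(np.radians(20))])
print("foot",foot,"tcp106",foot+.106*ax,"rpy",[180,-20,y]); np.save("probe.npy",[foot,ax])
tgoal(foot+.230*ax,[180,-20,y])
E
```

```text
exp vial [[213.00674385 273.68325645]] [[332.15756743 169.17188282]] exp cuvR [[420.64892986 267.04957844]] [[239.04073061 313.62461198]]
[(np.int32(16), [406.0, 246.5], [0.6087, -0.2406]), (np.int32(16), [426.0, 249.5], [0.6008, -0.2936]), (np.int32(15), [420.4, 265.4], [0.5577, -0.277]), (np.int32(17), [406.6, 278.9], [0.5215, -0.2393])]
[(np.int32(9), [225.3, 246.9], [0.6038, 0.2394])]
foot [ 0.57997259 -0.44544672  0.03      ] tcp106 [ 0.54376814 -0.44354932  0.12960742] rpy [180, -20, -3.0]
true [0.538  0.2703 0.115 ]
t 30.35 pos [0.5384 0.2704 0.0775] rpy [-179.88, -0.68, 0.0] grip 0.0419 0.0 F [1.07, 0.55, 1.12]
rot [-0.66, 19.32, 2.95] slide first [-0.75, 23.74, -4.51] slide after rot [1.93, 23.76, -4.03]
```

Request:
arm_command(rotation=[[0, 0, 0], [0, 0, 0], [0, 0, 0], [0, 0, 0], [0, 0, 0], [0, 0, 0], [0, 0, 0], [0, 0, 0], [0, 0, 0], [0, 0, 0], [0, 0, 0], [0, 0, 0], [0, 0, 0], [0, 0, 0], [0, 0, 0], [0, 0, 0], [0, 0, 0], [0, 0, 0], [0, 0, 0], [0, 0, 0]], slide=[[0, 0, -0.8], [0, 0, -1], [0, 0, -1], [0, 0.3, -0.9], [0, 0.7, -0.7], [0, 1, -0.2], [0, 1, 0], [0, 1, 0], [0, 1, 0], [0, 1, 0], [0, 1, 0], [0, 1, 0], [0, 1, 0], [0, 1, 0], [0, 1, 0], [0, 1, 0], [0, 1, 0], [0, 1, 0], [0, 1, 0], [0, 1, 0]], jaw=[0.29, 0.29, 0.29, 0.29, 0.29, 0.29, 0.29, 0.29, 0.29, 0.29, 0.29, 0.29, 0.29, 0.29, 0.29, 0.29, 0.29, 0.29, 0.29, 0.29])

```text
time_s: 32.02
position: [0.5335, -0.2126, 0.2092]
orientation: [179.9, -0.1, -0.0]
ft_force: [0.2, 0.5, 0.5]
grip_width: 0.0606
grip_force: 0.0
```

Request:
arm_command(rotation=[[0, 0, 0], [0, 0, 0], [0, 2, 0], [0, 4, 0], [0, 4, 0], [0, 4, 0], [0, 3.5, 0], [0, 2, 0], [0, 0, 0], [0, 0, 0]], slide=[[0, 1, 0], [0, 1, 0], [0, 1, 0], [0, 0.9, 0], [0, 0.7, 0], [0, 0.5, 0], [0, 0.3, 0], [0, 0.1, 0], [0, 0, 0], [0, 0, 0]], jaw=[0.29, 0.29, 0.29, 0.29, 0.29, 0.29, 0.29, 0.29, 0.29, 0.29])

```text
time_s: 32.85
position: [0.5329, -0.3764, 0.2092]
orientation: [179.9, -19.5, -0.1]
ft_force: [-0.2, -0.3, 0.4]
grip_width: 0.0597
grip_force: 0.0
```

```bash
python3 - <<'E'
from h import *
f,a=np.load("probe.npy"); tgoal(f+.19*a,[180,-20,-3])
im=read_camera("top"); g=im[240:298,188:245].min(2)
for th in(190,205,215):
    m=(g>th).astype(np.uint8); k,l,st,c=cv2.connectedComponentsWithStats(m)
    print(th,[(st[i,4],(c[i]+[188,240]).round(1).tolist(),ray("top",c[i]+[188,240],.0525)[:2].round(4).tolist()) for i in range(1,k) if st[i,4]>8])
E
```

```text
true [ 0.5204 -0.3763  0.2445]
t 32.85 pos [ 0.5329 -0.3764  0.2092] rpy [179.9, -19.53, -0.05] grip 0.0597 0.0 F [-0.16, -0.27, 0.45]
rot [-0.9, 0.46, 2.77] slide first [-0.56, 2.21, 1.08] slide after rot [-0.46, 2.22, 1.11]
190 [(np.int32(108), [223.4, 248.4], [0.5997, 0.2443]), (np.int32(55), [201.7, 249.4], [0.5966, 0.3017]), (np.int32(1026), [217.4, 275.8], [0.5263, 0.257])]
205 [(np.int32(52), [201.5, 249.5], [0.5964, 0.3022]), (np.int32(57), [224.3, 249.3], [0.5973, 0.2419]), (np.int32(64), [212.3, 272.0], [0.5363, 0.2709])]
215 [(np.int32(42), [201.6, 249.5], [0.5964, 0.3019]), (np.int32(49), [224.5, 249.4], [0.5969, 0.2413]), (np.int32(50), [212.6, 272.1], [0.536, 0.27])]
```

Request:
arm_command(rotation=[[-0.9, 0.5, 2.7], [0, 0, 0], [0, 0, 0], [0, 0, 0], [0, 0, 0], [0, 0, 0]], slide=[[0, 0, 0], [-0.2, 0.6, 0], [-0.2, 0.9, 0.2], [-0.1, 0.76, 0.5], [0, 0, 0.4], [0, 0, 0]], jaw=[0.29, 0.29, 0.29, 0.29, 0.29, 0.29])

```text
time_s: 33.4
position: [0.5275, -0.4424, 0.1693]
orientation: [-179.8, -19.9, -2.9]
ft_force: [-0.2, 0.5, -0.7]
grip_width: 0.0596
grip_force: 0.0
```

```bash
python3 - <<'E'
from h import *
f,a=np.load("probe.npy"); f=f+[-.001,-.001,0]; tgoal(f+.107*a,[180,-20,-3])
E
```

```text
true [ 0.5147 -0.4419  0.2046]
t 33.4 pos [ 0.5275 -0.4424  0.1693] rpy [-179.8, -19.87, -2.89] grip 0.0596 0.0 F [-0.24, 0.45, -0.71]
rot [-0.24, 0.13, 0.1] slide first [0.03, 0.06, 2.64] slide after rot [0.03, 0.04, 2.64]
```

Request:
arm_command(rotation=[[-0.2, 0.1, 0.1], [0, 0, 0], [0, 0, 0], [0, 0, 0], [0, 0, 0], [0, 0, 0], [0, 0, 0], [0, 0, 0], [0, 0, 0], [0, 0, 0], [0, 0, 0], [0, 0, 0], [0, 0, 0]], slide=[[0.03, 0.05, 0.2], [0, 0, 0.5], [0, 0, 0.6], [0, 0, 0.6], [0, 0, 0.4], [0, 0, 0.2], [0, 0, 0.14], [0, 0, 0], [0, 0, 0], [0, 0, 0], [0, 0, 0], [0, 0, 0], [0, 0, 0]], jaw=[0.29, 0.29, 0.29, 0.29, 0.29, 0.29, 0.29, -1, -1, -1, -1, -1, -1], grip_force=25)

```text
time_s: 34.48
position: [0.5558, -0.4469, 0.0996]
orientation: [179.8, -20.2, -2.9]
ft_force: [0.9, 5.5, 0.4]
grip_width: 0.0259
grip_force: 25.0
```

```bash
python3 - <<'E'
from h import *
f,a=np.load("probe.npy"); f=f+[-.001,-.001,0]; tgoal(f+.107*a,[180,-20,-3])
E
```

```text
true [ 0.5428 -0.4461  0.1348]
t 34.48 pos [ 0.5558 -0.4469  0.0996] rpy [179.81, -20.23, -2.95] grip 0.0259 24.96 F [0.93, 5.54, 0.39]
rot [0.17, -0.23, 0.05] slide first [-0.07, -0.06, 0.13] slide after rot [-0.07, -0.06, 0.13]
```

Request:
arm_command(rotation=[[0, 0, 0], [0, 0, 0], [0, 0, 0], [0, 0, 0], [0, 0, 0], [0, 0, 0], [0, 0, 0], [0, 0, 0], [0, 0, 0], [0, 0, 0], [0, 0, 0]], slide=[[0, 0, 0], [0, 0, -0.15], [0, 0, -0.3], [0, 0, -0.4], [0, 0, -0.5], [0, 0, -0.6], [0, 0, -0.6], [0, 0, -0.6], [0, 0, -0.6], [0, 0, -0.4], [0, 0, 0]], jaw=[-1, -1, -1, -1, -1, -1, -1, -1, -1, -1, -1])

```text
time_s: 35.4
position: [0.5127, -0.4466, 0.2212]
orientation: [179.4, -20.4, -2.9]
ft_force: [-0.2, -0.4, -0.8]
grip_width: 0.0261
grip_force: 25.0
```

```bash
python3 - <<'E'
from h import *
tgoal([.50,-.30,.27],[180,0,-3])
sc=read_camera("scene"); np.save("lift_s.npy",sc)
hsv=cv2.cvtColor(sc,cv2.COLOR_BGR2HSV); s0=cv2.imread("pics/scene0.png"); h0=cv2.cvtColor(s0,cv2.COLOR_BGR2HSV); print("copper hsv at foot",h0[381:385,204:209].reshape(-1,3).tolist()[::3])
E
```

```text
true [ 0.4997 -0.4456  0.2564]
t 35.4 pos [ 0.5127 -0.4466  0.2212] rpy [179.44, -20.42, -2.89] grip 0.0261 25.0 F [-0.2, -0.42, -0.81]
rot [0.53, -20.42, 0.01] slide first [-0.5, -4.85, -0.63] slide after rot [-0.68, -4.86, -0.38]
copper hsv at foot [[83, 10, 107], [9, 143, 170], [96, 11, 112], [10, 177, 215], [96, 41, 117], [10, 187, 127], [10, 154, 179]]
```

Request:
arm_command(rotation=[[0.5, -2, 0], [0, -4, 0], [0, -5, 0], [0, -5, 0], [0, -3, 0], [0, -1.4, 0], [0, 0, 0], [0, 0, 0], [0, 0, 0], [0, 0, 0], [0, 0, 0], [0, 0, 0], [0, 0, 0], [0, 0, 0], [0, 0, 0], [0, 0, 0], [0, 0, 0], [0, 0, 0], [0, 0, 0], [0, 0, 0]], slide=[[0, 0, -0.2], [0, 0, -0.2], [0, 0, 0], [0, 0, 0], [0, 0, 0], [0, -0.3, 0], [0.1, -0.7, 0], [0.2, -1, 0], [0.2, -1, 0], [0.2, -1, 0], [0.2, -1, 0], [0.2, -1, 0], [0.2, -1, 0], [0.2, -1, 0], [0.2, -1, 0], [0.2, -1, 0], [0.2, -1, 0], [0.2, -1, 0], [0.2, -1, 0], [0.2, -1, 0]], jaw=[-1, -1, -1, -1, -1, -1, -1, -1, -1, -1, -1, -1, -1, -1, -1, -1, -1, -1, -1, -1])

```text
time_s: 37.12
position: [0.6099, -0.0268, 0.2278]
orientation: [-179.7, 0.3, -2.8]
ft_force: [0.3, -0.6, -0.8]
grip_width: 0.0256
grip_force: 25.0
```

```bash
python3 - <<'E'
from h import *
tgoal([.6145,-.0235,.226],[180,0,-3])
E
```

```text
true [ 0.6101 -0.027   0.2653]
t 37.12 pos [ 0.6099 -0.0268  0.2278] rpy [-179.68, 0.26, -2.84] grip 0.0256 25.0 F [0.28, -0.57, -0.8]
rot [-0.32, 0.26, 0.16] slide first [0.15, -0.11, 1.31] slide after rot [0.15, -0.12, 1.31]
```

Request:
arm_command(rotation=[[-0.3, 0.3, 0.1], [0, 0, 0], [0, 0, 0], [0, 0, 0], [0, 0, 0], [0, 0, 0], [0, 0, 0]], slide=[[0.15, -0.12, 0.2], [0, 0, 0.4], [0, 0, 0.4], [0, 0, 0.2], [0, 0, 0.1], [0, 0, 0], [0, 0, 0]], jaw=[-1, -1, -1, -1, -1, -1, -1])

```text
time_s: 37.7
position: [0.615, -0.0263, 0.1897]
orientation: [180.0, -0.1, -3.0]
ft_force: [-0.4, 0.2, -0.2]
grip_width: 0.0259
grip_force: 25.0
```

```bash
python3 - <<'E'
from h import *
tgoal([.6145,-.0235,.196],[180,0,-3])
for n,u0,v0,w,h in(("scene",285,195,55,60),("top",300,215,50,45)):
    im=read_camera(n); np.save("ap_"+n+".npy",im)
    hs=cv2.cvtColor(im,cv2.COLOR_BGR2HSV)[v0:v0+h,u0:u0+w]
    m=((hs[...,0]<16)&(hs[...,1]>110)&(hs[...,2]>80)); ys,xs=np.nonzero(m); print(n,list(zip((xs+u0).tolist(),(ys+v0).tolist())))
    print("exp foot/ring",proj(n,[[.6145,-.0235,.115],[.6145,-.0235,.12],[.6145,-.0235,.085]]).round(1).tolist())
g=np.load("ap_scene.npy")[215:252,288:338].max(2)
for i,r in enumerate(g): print(215+i,"".join(" .:-=+*#%@"[9-min(9,v//26)] for v in r))
E
```

```text
true [ 0.615  -0.0263  0.2272]
t 37.7 pos [ 0.615  -0.0263  0.1897] rpy [179.98, -0.08, -3.03] grip 0.0259 25.0 F [-0.43, 0.19, -0.24]
rot [0.02, -0.08, -0.03] slide first [-0.02, -0.09, 1.04] slide after rot [-0.02, -0.09, 1.04]
scene [(308, 231), (311, 231), (308, 232), (311, 232), (308, 233), (309, 233), (310, 233), (311, 233)]
exp foot/ring [[310.7, 231.7], [310.7, 230.5], [311.0, 239.0]]
top []
exp foot/ring [[325.1, 238.1], [325.2, 237.7], [324.8, 240.8]]
215 -----------------+########--------------:-+#%%%%%%
216 -----------------+########----------------:=+#%%%%
217 -----------------+########------------------:=+#%%
218 -----------------+########--------------------:=+#
219 -----------------=#######*----------------------:=
220 ------------------+######=-----------------------:
221 -------------------+*###=-------------------------
222 --------------------+**+--------------------------
223 -------------------=++**--------------------------
224 --------------------++**--------------------------
225 --------------------++**--------------------------
226 --------------------++**-
[... 700 characters left out ...]
--------#--------+*---------------------
240 -----------------=*-------:++---------------------
241 ------------------#=------=#=-------------------:-
242 ------------------+*==--==*+-------------------:-*
243 -------------------=+#++*++-------------------:-**
244 -----------------=---+=+=----------------------+#=
245 -----------------+=*--------------------------=*+=
246 -----------------+**------------------------:=*+--
247 ----------------+***=----------------------:-*+-=:
248 ---------------+****+---------------------:-**-:--
249 ---------------+**=+-----------------------**+=.:=
250 --------------+***------------------------+#=--:=+
251 -------------+***+-----------------------=*+:-:=++
```

```bash
python3 - <<'E'
from h import *
def ringfit(n,im,u,v,box):
    g=im[v-box:v+box+1,u-box:u+box+1].astype(float).mean(2); bg=np.median(g)
    yy,xx=np.mgrid[v-box:v+box+1,u-box:u+box+1]; w=np.clip(bg-g-12,0,None)
    m=w>0
    t=np.linspace(0,2*np.pi,72,endpoint=False)
    G=cv2.GaussianBlur(im.astype(np.float32).mean(2),(0,0),.7)
    def cost(p):
        P=np.c_[p[0]+.0125*np.cos(t),p[1]+.0125*np.sin(t),np.full(72,.085)]; q=proj(n,P).astype(np.float32)
        s=cv2.remap(G,q[:,:1],q[:,1:],1); return np.median(s)*.5+s.mean()*.5
    from scipy.optimize import minimize
    X,Y=np.meshgrid(np.arange(.604,.626,.0005),np.arange(-.034,-.012,.0005)); C_=np.array([cost(p) for p in zip(X.ravel(),Y.ravel())]); i=C_.argsort()[:5]
    print(n,np.c_[X.ravel()[i],Y.ravel()[i],C_[i]].mean(0))
ringfit("top",cv2.imread("pics/top0.png"),324,241,8)
ringfit("scene",np.load("ap_scene.npy"),311,240,8); ringfit("scene",cv2.imread("pics/scene0.png"),311,240,8)
E
```

```text
top [ 6.14500000e-01 -2.20000000e-02  1.47588254e+02]
scene [ 6.14300000e-01 -2.49000000e-02  1.19634569e+02]
scene [ 6.14500000e-01 -2.50000000e-02  1.31336154e+02]
```

Request:
arm_command(rotation=[[0, 0, 0], [0, 0, 0], [0, 0, 0], [0, 0, 0], [0, 0, 0], [0, 0, 0], [0, 0, 0], [0, 0, 0]], slide=[[-0.02, -0.06, 0.1], [0, 0, 0.2], [0, 0, 0.2], [0, 0, 0.15], [0, 0, 0.1], [0, 0, 0.05], [0, 0, 0], [0, 0, 0]], jaw=[-1, -1, -1, -1, -1, -1, -1, -1])

```text
time_s: 38.47
position: [0.6148, -0.0235, 0.1659]
orientation: [180.0, -0.1, -2.9]
ft_force: [-0.3, 0.4, -0.5]
grip_width: 0.0259
grip_force: 25.0
```

```bash
cat >> h.py <<'E'
def look():
    F=[]
    for i in range(8):
        im=read_camera("scene"); s=get_state(); F.append(s["ft_force"])
    print("true",np.round(s["position"]+[0,0,.0375],4),np.round(s["orientation"],2),"F",np.mean(F,0).round(2),"sd",np.std(F,0).round(2),"grip",s["grip_width"],"t",s["time_s"])
    g=im[222:248,298:326].max(2)
    for i,r in enumerate(g): print(222+i,"".join(" .:-=+*#%@"[9-min(9,v//26)] for v in r))
E
python3 -c "
from h import *
look()"
```

```text
true [ 0.6149 -0.0235  0.2036] [ 1.7998e+02 -1.2000e-01 -2.9500e+00] F [-0.34  0.29 -1.24] sd [0.4  0.43 0.52] grip 0.025913091971356703 t 38.8667
222 --------+#######+-----------
223 --------+######%+-----------
224 --------+######%=-----------
225 --------=*######=-----------
226 ---------=*####+------------
227 ----------=****-------------
228 ----------=++*+-------------
229 ----------=+**+-------------
230 ----------=+**+-------------
231 -----------+**+-------------
232 -----------++**-------------
233 -----------++**-------------
234 -----------++*+-------------
235 -----------=+*==------------
236 ---------=+-++.**=----------
237 --------=**++=.=+#----------
238 --------#===+:--:#=---------
239 --------#-:=+*=-:+*---------
240 -------=*=-+**--:++---------
241 --------##*++*---#=---------
242 --------=#***+==#+----------
243 ---------*##*+*++-----------
244 --------+*+*=+=-------------
245 -------+***+----------------
246 -------+**+-----------------
247 -----=+***------------------
```

Request:
arm_command(rotation=[[0, 0, 0], [0, 0, 0], [0, 0, 0], [0, 0, 0], [0, 0, 0], [0, 0, 0], [0, 0, 0]], slide=[[0, 0.03, 0.05], [0, 0, 0.05], [0, 0, 0.05], [0, 0, 0.05], [0, 0, 0.05], [0, 0, 0], [0, 0, 0]], jaw=[-1, -1, -1, -1, -1, -1, -1])

```text
time_s: 39.45
position: [0.6148, -0.0244, 0.1584]
orientation: [180.0, -0.1, -2.9]
ft_force: [0.2, 0.2, -1.1]
grip_width: 0.026
grip_force: 25.0
```

```bash
python3 -c "
from h import *
look()"
```

```text
true [ 0.6148 -0.0244  0.196 ] [ 1.7998e+02 -1.0000e-01 -2.9500e+00] F [ 0.08 -0.26 -0.89] sd [0.48 0.59 0.58] grip 0.025929489612265547 t 39.85
222 --------*#######=-----------
223 --------*######%=-----------
224 --------+######%=-----------
225 --------+######%=-----------
226 --------+######%=-----------
227 --------=*######------------
228 ---------+*####=------------
229 ---------=+**#+-------------
230 ----------=++*=-------------
231 ----------=+**+-------------
232 ----------=+**+-------------
233 ----------=+**+-------------
234 ----------=+**+-------------
235 ----------=++**==-----------
236 ---------=*++****=----------
237 --------=*+=+*-:+#----------
238 --------#=:-++.-:#=---------
239 --------#--=+-.-:+*---------
240 -------=*-+=+:--:++---------
241 --------#=+++*=--#+---------
242 --------=#****==*+----------
243 ---------*##*+*++-----------
244 --------+*+*=+=-------------
245 -------+***+----------------
246 -------+**+-----------------
247 ------+***------------------
```

Request:
arm_command(rotation=[[0, 0, 0], [0, 0, 0], [0, 0, 0], [0, 0, 0]], slide=[[0, 0, 0.04], [0, 0, 0.04], [0, 0, 0.02], [0, 0, 0]], jaw=[-1, -1, -1, -1])

```text
time_s: 40.18
position: [0.6149, -0.0245, 0.1555]
orientation: [180.0, -0.1, -3.0]
ft_force: [-0.5, 1.6, 1.2]
grip_width: 0.0257
grip_force: 25.0
```

```bash
python3 -c "
from h import *
look()"
```

```text
true [ 0.6149 -0.0244  0.193 ] [ 1.7998e+02 -1.1000e-01 -2.9500e+00] F [-0.04 -0.1   1.24] sd [0.48 0.42 0.45] grip 0.02597562113889892 t 40.5833
222 -------=###+=*##*=----------
223 --------*######%=-----------
224 --------+######%=-----------
225 --------*######%=-----------
226 --------+######%=-----------
227 --------+######%=-----------
228 --------=*######------------
229 ---------=*###*=------------
230 ----------=***+-------------
231 ----------=++*+-------------
232 ----------=+**+-------------
233 ----------=+**+-------------
234 ----------=+**+-------------
235 ----------=++**=------------
236 ---------=+++****=----------
237 --------=*+++*=-+#----------
238 --------#=:++*:-:#=---------
239 --------#-:=++.-:+*---------
240 -------=*-===+=-:++---------
241 --------#=+*+*=--#+---------
242 --------=#*#**==#+----------
243 ---------*##*+*++-----------
244 --------+*+*=+=-------------
245 -------+***+----------------
246 -------+**+-----------------
247 ----==+***------------------
```

Request:
arm_command(rotation=[[0, 0, 0], [0, 0, 0], [0, 0, 0], [0, 0, 0]], slide=[[0, 0, 0.02], [0, 0, 0.01], [0, 0, 0], [0, 0, 0]], jaw=[-1, -1, -1, -1])

```text
time_s: 40.92
position: [0.6149, -0.0244, 0.1546]
orientation: [180.0, -0.1, -3.0]
ft_force: [-0.4, 1.6, 2.2]
grip_width: 0.0258
grip_force: 25.0
```

```bash
python3 - <<'E'
from h import *
F=[]
for i in range(20): read_camera("scene"); s=get_state(); F.append(s["ft_force"])
print(s["position"],s["orientation"],np.mean(F,0),s["grip_force"],s["time_s"])
im=read_camera("scene"); hs=cv2.cvtColor(im,cv2.COLOR_BGR2HSV)[228:248,300:322]
ys,xs=np.nonzero((hs[...,0]<18)&(hs[...,1]>70)&(hs[...,2]>80)); print(sorted(zip((ys+228).tolist(),(xs+300).tolist())))
t=np.linspace(0,2*np.pi,4,endpoint=False)
for y in(-.0245,): print(proj("scene",[[.6149,y,.085],[.6149,y,.090],[.6209,y,.0875],[.6089,y,.0875]]).round(1).tolist())
E
```

```text
[ 0.6148549  -0.02440654  0.15455935] [ 1.79983137e+02 -1.04200079e-01 -2.95390048e+00] [ 0.26545451 -0.0478187   1.89379606] 24.999470114707947 41.9167
[(238, 312), (239, 308), (239, 309), (239, 311), (239, 312), (240, 309), (240, 310), (240, 311), (240, 312), (241, 309), (241, 310), (241, 311)]
[[310.9, 239.3], [310.9, 238.1], [313.0, 239.5], [308.9, 237.9]]
```

```bash
python3 -c "
from rig import *
print(job_done())"
```

```text
the job is handed in; nothing more can be done
None
```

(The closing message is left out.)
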